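Lay out laptop parts on the bench mat

TASK

Lay the four laptop parts out flat on the blue mat for refitting: the heat sink in the white outline nearest the orange marker with the fan lying centred on top of it, the battery in the outline nearest the black marker, and the drive in the middle outline between them. Centre each part in its outline and square it up, with the battery and the drive running lengthwise along their outlines and the fan square with the heat sink. Leave the tape roll, the green bit case and the red screw tub where they are, and let go of everything at the end.

Things in the scene. Friction and masses are not known exactly. Their poses are not given: they have to be found in the camera images.
- mat: Fixed blue mat, 360 mm along its own x, 120 mm along its own y, 3 mm thick; origin at the centre of its underside, on the bench top (height 0), so its upper face is at height 3 mm. Three equal white outlines are printed on it, centred on its long axis at x = -100, 0 and +100 mm in its own frame (y = 0), each 74 mm along the mat's x and 100 mm along the mat's y (outer edges; lines 3 mm wide), long side along the mat's y. The mat's position and heading vary.
- orange_marker: Orange disc, 26 mm across and 2 mm thick, fixed on the mat's upper face on its long axis, 163 mm from the mat's centre at one end or the other; it varies which end. Origin at the centre of the disc's underside.
- black_marker: Black disc, 26 mm across and 2 mm thick, fixed on the mat's upper face on its long axis, 163 mm from the mat's centre at the end opposite the orange marker. Origin at the centre of the disc's underside.
- heat_sink: Loose finned heat sink, silver aluminium fins on a copper base, 56 x 56 mm and 28 mm high, about 0.14 kg; it behaves as a solid block with a flat top. Origin at the centre of its underside, z up, x and y square to its sides. Starts flat on the bench.
- fan: Loose square cooling fan, grey frame and black back with yellow hub and blades on its upper side, 50 x 50 mm and 15 mm high, about 0.06 kg; solid, with a flat underside. Origin at the centre of its underside, z up, x and y square to its sides. Starts flat on the bench.
- drive: Loose flat silver drive with a green label, 54 mm along its own x, 80 mm along its own y, 10 mm high, about 0.09 kg. Origin at the centre of its underside, z up. Starts flat on the bench.
- battery: Loose black battery with a white label and a red stripe, 38 mm along its own x, 86 mm along its own y, 18 mm high, about 0.13 kg. Origin at the centre of its underside, z up. Starts flat on the bench.
- tape_roll: Bystander: cream roll of tape lying flat, 96 mm across and 48 mm high, loose. Origin at the centre of its underside.
- bit_case: Bystander: closed dark green bit case, 75 mm along its own x, 110 mm along its own y, 36 mm high, loose. Origin at the centre of its underside.
- screw_tub: Bystander: open red tub of screws, 75 mm along its own x, 90 mm along its own y, 35 mm high, loose. Origin at the centre of its underside.
There are look-alikes about, which are no part of the job. What is shaped like the drive but turquoise or yellow is not meant.

How it is judged:
At the end, for the whole second after the job is handed in: Heat sink, drive, battery flat in the orange-end, middle and black-end outlines, centres within 12 mm along and across the mat, square (long sides along the outline) within 0.2 rad; fan flat on the heat sink within 10 mm and 0.2 rad; all released and at rest (((x of orange_marker in the frame of mat above 0 m and x of heat_sink in the frame of mat between 0.088 and 0.112 m and y of heat_sink in the frame of mat between -0.012 and 0.012 m and x of drive in the frame of mat between -0.012 and 0.012 m and y of drive in the frame of mat between -0.012 and 0.012 m and x of battery in the frame of mat between -0.112 and -0.088 m and y of battery in the frame of mat between -0.012 and 0.012 m) or (x of orange_marker in the frame of mat below 0 m and x of heat_sink in the frame of mat between -0.112 and -0.088 m and y of heat_sink in the frame of mat between -0.012 and 0.012 m and x of drive in the frame of mat between -0.012 and 0.012 m and y of drive in the frame of mat between -0.012 and 0.012 m and x of battery in the frame of mat between 0.088 and 0.112 m and y of battery in the frame of mat between -0.012 and 0.012 m)) and height (world z) of heat_sink between -0.001 and 0.007 m and height (world z) of drive between -0.001 and 0.007 m and height (world z) of battery between -0.001 and 0.007 m and angle between the y axis of each of drive, battery and the y axis of mat, either way round below 0.2 rad and (angle between the x axis of heat_sink and the x axis of mat, either way round below 0.2 rad or angle between the x axis of heat_sink and the y axis of mat, either way round below 0.2 rad) and (angle between the x axis of fan and the x axis of heat_sink, either way round below 0.2 rad or angle between the x axis of fan and the y axis of heat_sink, either way round below 0.2 rad) and horizontal distance between fan and heat_sink below 0.01 m and z of fan in the frame of heat_sink between 0.024 and 0.032 m and angle between each of heat_sink, drive, battery, fan's own z axis and vertical below 0.1 rad and linear speed of each of heat_sink, drive, battery, fan below 0.02 m/s and angular speed of each of heat_sink, drive, battery, fan below 0.2 rad/s and contact force between each of heat_sink, drive, battery, fan and the fingers below 0.1 N); the robot touches nothing.
It fails at once if the tape roll is moved more than 20 mm (distance of tape_roll from where it was at the start of the episode above 0.02 m).
It fails at once if the green bit case is moved more than 20 mm (distance of bit_case from where it was at the start of the episode above 0.02 m).
It fails at once if the red screw tub is moved more than 20 mm (distance of screw_tub from where it was at the start of the episode above 0.02 m).
It also fails if it takes over 99 s, if anything falls off the work surface, if the arm or the gripper's body presses on something with over 40 N, if the wrist force passes 120 N, or if a joint passes its speed limit or range.

ROBOT

A 7-joint arm with a two-finger parallel gripper is mounted at the origin on the work surface. World frame = base frame: x ahead of the robot, y to its left, z up, the work surface at z = 0. Lengths are in m, angles in rad, forces in N, time in s.
With the tool pointing down it reaches from about 0.4 to 0.9 m from the base axis. Payload 5.5 kg.
Tool frame: the origin (TCP) lies midway between the tips of the shut fingers; the grasp point (between the pads) lies 19 mm behind it; z points along the fingers, y is the direction in which the jaws open and shut (so a half turn about z gives the same grasp; the last joint's range is limited). The gripper opens to 92 mm and grips with 3 to 60 N. Pads are 19 mm wide; open, the fingers measure 130 mm over their backs; the gripper's body (75 mm by 190 mm) begins 47 mm behind the grasp point.
Start: joints at [1.39, 0.501, -0.427, 1.55, 0.221, 1.138, -0.21], TCP at [0.279, -0.587, 0.206] pointing down, gripper open.
Joint ranges: [-2.88, 2.88], [-0.31, 2.03], [-1.54, 1.56], [0.2, 2.42], [-1.41, 4.55], [0.19, 2.02], [-2.57, 2.57]. Speed limits (rad/s): [2.57, 2.57, 3.14, 3.14, 3.14, 3.14, 3.14].

INTERFACE

Orientations are given as a unit quaternion [x, y, z, w].
In Python, from workcell import * gives the robot as it stands. The module is installed in compiled form; this text tells all that it offers.
- The arm moves only by the shell command python3 -m creep 'ROWS' [FORCE]. ROWS is JSON, one flat list of numbers, 7 for each row, row after row: the opening, from 0 (shut) to 1 (fully open), then the shift along the world's x, y, z in units of 30 mm (1.0 is 30 mm), then the turn, a rotation vector about the world's x, y, z in units of 0.12 rad (1.0 is 0.12 rad). A call has 1 to 20 rows; each row shifts and turns the commanded pose from where the row before left it; what a row does not reach is not made up. A row lasts 1/12 s, in which the tool goes at most 41.7 mm and 7.16 degrees, less where a joint would pass 70% of its speed; a pose out of reach is approached as far as the arm can. A call with a number of a shift or a turn outside -1 to 1 is refused whole. A call with a gripper value outside its range is refused whole. The fingers move at their own pace and stop on an object; FORCE is the grip in N (left out, the last holds). Time passes only in rows, so rows that do not move let the fingers close. It gives the time, the measured TCP pose, the force and the opening at its end, in the units of the state.
- read_state(): the state, without advancing time (a new reading comes with each control period).
- camera(name): name is "scene" or "side" or "wrist"; returns a dict with "img" (480x640x3 uint8, red, green, blue), "camera_matrix" (3x3 intrinsics, pixels), "world_to_cam" (4x4, takes a point from world to camera coordinates); the wrist camera has in their place "mount" (4x4, takes a point from camera to tool coordinates, whose origin is the TCP and whose axes are the flange's). Camera axes: x right, y down, z forward; pixel columns grow to the right and rows downward; lengths in m; the calibration is good to about 2 mm. A picture is of the moment at which its call begins: read the wrist's pose just before it. There is no depth.
- sign_off(): hands the job in, once; it reports no verdict.
The state is a dict: "t": time; "joints": joint angles; "joint_vel": joint speeds; "joint_torque": joint torques, N m; "tool_pos": TCP position; "ee_rot": TCP orientation; "ft_force": force on the tool from outside, world axes, zero at the start; "moment": the same for the moment, N m; "grip_width": finger opening in m.
Only numpy, scipy, OpenCV 4.12 (cv2) and the standard library are available. Lean on these libraries where they do the work, as an engineer would, in place of code of your own. Each camera call takes 0.05 s, during which the arm holds its last target.

## Working session

There is one attempt and no reset: what is moved stays moved. The work goes in short steps, Python scripts to look and compute and a shell command to move; the robot and the scene stay as the last step left them, time stands still between calls to the robot, and variables do not carry over. Pictures are saved under pics/ and viewed, and the job is handed in when it is done.

```bash
mkdir -p pics
python3 - <<'E'
from workcell import *
import cv2
s=read_state();print(s)
for n in("scene","side","wrist"):
    c=camera(n);cv2.imwrite(f"pics/{n}0.png",c["img"][:,:,::-1])
    print(n,c["camera_matrix"].tolist(),(c["mount"] if n=="wrist" else c["world_to_cam"]).round(4).tolist())
E
```

```text
{'t': 0.0, 'joints': array([ 1.39021173,  0.50185472, -0.42673701,  1.55145899,  0.22084603,
        1.13830712, -0.21027029]), 'joint_vel': array([ 0.00015015, -0.00088444, -0.00020969,  0.00152628,  0.00065676,
       -0.00177992,  0.0004953 ]), 'joint_torque': array([-7.32636563e-04, -5.66600347e+01, -5.81587717e+00, -2.79112333e+01,
       -6.85702334e-02,  3.09340982e-02,  1.25069919e-04]), 'tool_pos': array([ 0.27867897, -0.58640074,  0.20536558]), 'ee_rot': array([ 9.75475875e-01,  2.20104178e-01, -2.16799138e-04, -9.59593283e-04]), 'ft_force': array([0.38119557, 0.64351298, 0.46150845]), 'moment': array([-0.0646454 , -0.03124597,  0.01989476]), 'grip_width': 0.09203123362515597}
scene [[435.4865761004155, 0.0, 332.41792779532403], [0.0, 435.4865761004155, 241.53799576272962], [0.0, 0.0, 1.0]] [[0.2244, 0.9744, -0.0157, -0.1428], [0.7983, -0.193, -0.5705, -0.4552], [-0.559, 0.1155, -0.8211, 1.275], [0.0, 0.0, 0.0, 1.0]]
side [[553.3816576656535, 0.0, 318.5817673551633], [0.0, 553.3816576656535, 242.399170852038], [0.0, 0.0, 1.0]] [[-0.9757, -0.2185, -0.0142, 0.5763], [-0.1598, 0.755, -0.636, 0.1111], [0.1497, -0.6183, -0.7716, 1.0417], [0.0, 0.0, 0.0, 1.0]]
wrist [[421.1881946955294, 0.0, 318.02553328772126], [0.0, 421.1881946955294, 238.22272655460563], [0.0, 0.0, 1.0]] [[-0.0006, -0.9639, -0.2664, 0.0718], [1.0, -0.0005, -0.0003, -0.0002], [0.0001, -0.2664, 0.9639, -0.179], [0.0, 0.0, 0.0, 1.0]]
```

View pics/scene0.png

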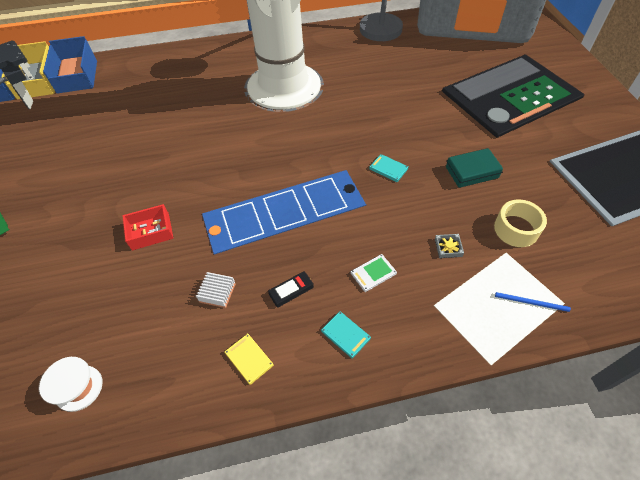

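View pics/side0.png

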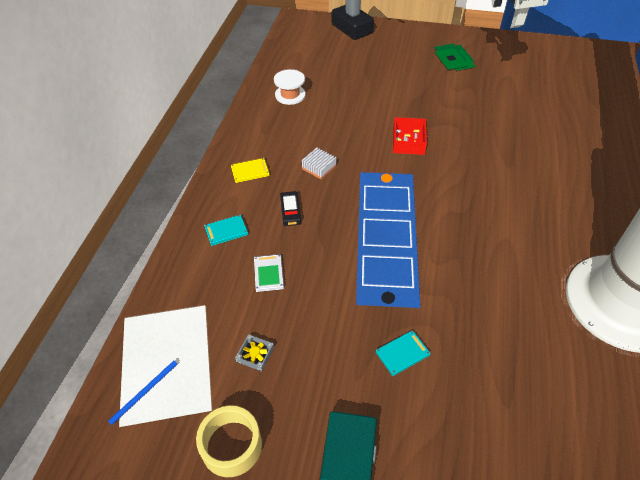

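View pics/wrist0.png

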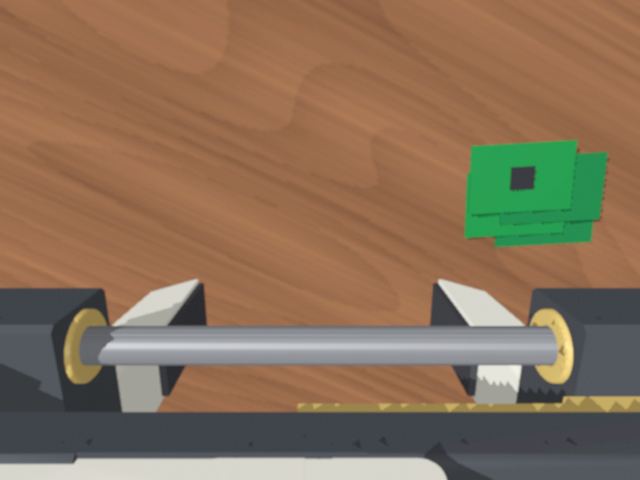

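The scene shows the mat at about (284,211), with the orange marker at (215,230) and the black one at (349,188). The parts are the heat sink (216,290), battery (291,289), drive (374,273) and fan (450,245). Drive look-alikes are the turquoise blocks at (388,168) and (346,334) and the yellow one at (248,359). The silver block with the green label at (374,273) is the drive. I'll crop in closer.

Run:
```python
import cv2
a=cv2.imread("pics/side0.png");b=cv2.imread("pics/scene0.png")
def crop(im,x,y,w,h,k,n):
    c=cv2.resize(im[y:y+h,x:x+w],None,fx=k,fy=k,interpolation=cv2.INTER_CUBIC)
    for i in range(0,w,10):
        cv2.line(c,(i*k,0),(i*k,6 if i%50 else 14),(0,255,255),1)
        if i%20==0: cv2.putText(c,str(x+i),(i*k,24),0,.4,(255,255,255),1)
    for i in range(0,h,10):
        cv2.line(c,(0,i*k),(6,i*k),(0,255,255),1)
        if i%20==0: cv2.putText(c,str(y+i),(8,i*k+4),0,.4,(255,255,255),1)
    cv2.imwrite(n,c)
crop(a,220,140,120,90,6,"pics/s_a.png")
crop(a,220,240,120,130,4,"pics/s_b.png")
crop(a,340,160,100,155,3,"pics/s_m.png")
crop(b,190,235,160,80,5,"pics/c_a.png")
crop(b,340,225,150,75,5,"pics/c_b.png")
crop(b,195,165,180,95,4,"pics/c_m.png")
```

```text
(no output)
```

View pics/s_a.png

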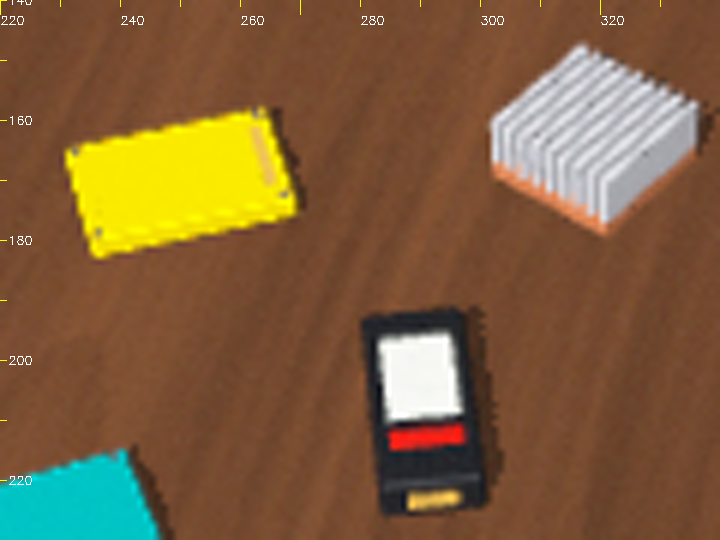

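View pics/s_b.png

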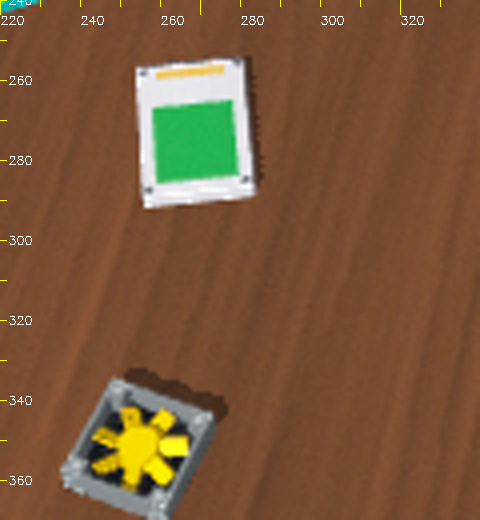

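View pics/s_m.png

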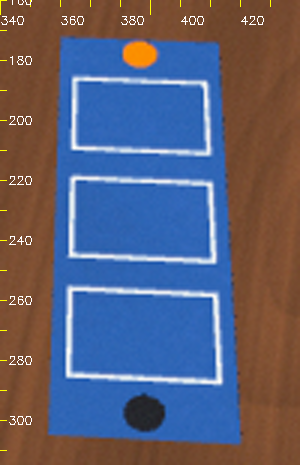

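View pics/c_a.png

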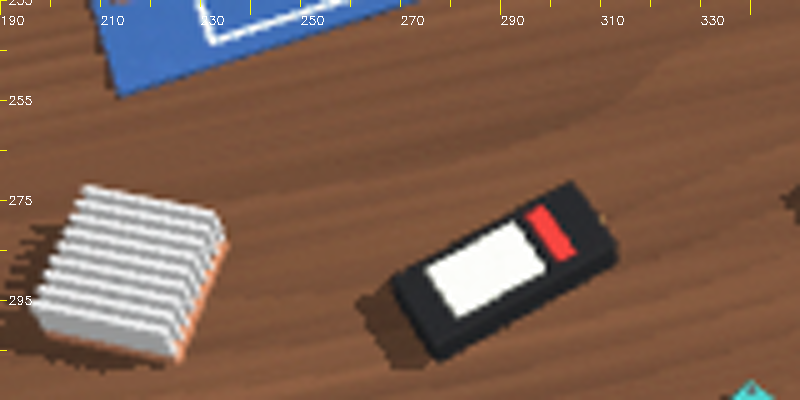

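View pics/c_b.png

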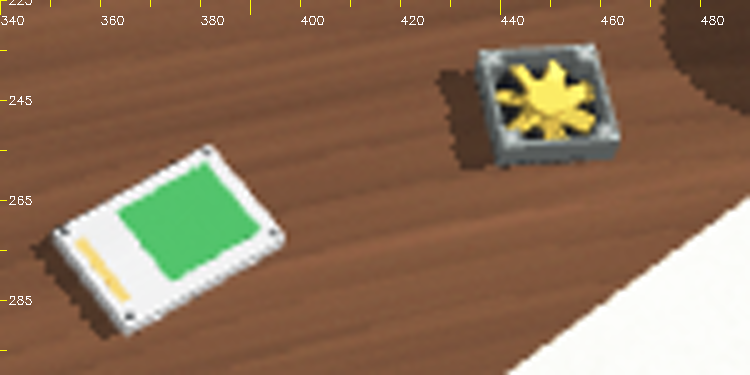

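View pics/c_m.png

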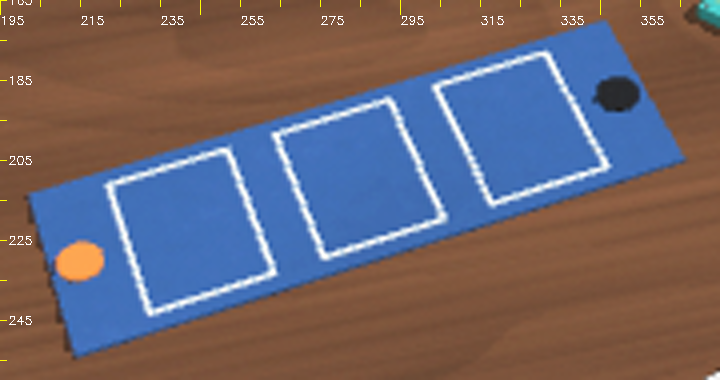

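```bash
cat > h.py <<'E'
import numpy as np, cv2
from scipy.optimize import least_squares
from workcell import *
def cams():
    return {n:(lambda c:(c["camera_matrix"],c["world_to_cam"]))(camera(n)) for n in("scene","side")}
def proj(K,T,P):
    q=(T[:3,:3]@np.atleast_2d(P).T).T+T[:3,3]; p=q@K.T; return p[:,:2]/p[:,2:]
def back(K,T,uv,z):
    d=T[:3,:3].T@(np.linalg.inv(K)@np.array([uv[0],uv[1],1.])); o=-T[:3,:3].T@T[:3,3]
    return o+d*(z-o[2])/d[2]
def fit(C,obs,lx,ly,z):
    """obs: {cam:[corner pixels, any order]} of top rectangle; returns x,y,yaw"""
    L=np.array([[1,1],[-1,1],[-1,-1],[1,-1]])*[lx/2,ly/2]
    pts=np.array([back(*C[n],p,z) for n in obs for p in obs[n]])
    c0=pts[:,:2].mean(0)
    def corners(p):
        c,s=np.cos(p[2]),np.sin(p[2]); return np.c_[L@np.array([[c,s],[-s,c]])+p[:2],np.full(4,z)]
    def res(p):
        r=[]
        for n in obs:
            q=proj(*C[n],corners(p))
            for o in obs[n]:
                d=q-o; r+=list(d[np.argmin((d**2).sum(1))])
        return r
    best=min((least_squares(res,[*c0,a],loss="soft_l1") for a in np.arange(0,np.pi,.2)),key=lambda r:r.cost)
    return best.x,np.abs(best.fun).max()
E
python3 - <<'E'
from h import *
C=cams()
O={
"heat":({"side":[(317.2,147.3),(336.2,157.2),(320.8,170),(302.2,160)],"scene":[(207,272.2),(233,277.2),(224,301),(196.4,296.6)]},.056,.056,.028),
"batt":({"side":[(280.3,193),(296.7,191.5),(301,218.8),(283.7,221.2)],"scene":[(304.4,271.4),(268.8,290)]},.038,.086,.018),
"drive":({"side":[(254,257.2),(280.7,254.5),(283.7,287.2),(256.2,290.5)],"scene":[(381.6,254.2),(396.8,272.2),(365.4,290.2),(350.6,272)]},.054,.080,.010),
"fan":({"side":[(249.2,334.5),(273.7,342.7)],"scene":[(435.6,235),(459,234),(463.8,252.6),(439.4,255.4)]},.05,.05,.015),
"mat":({"side":[(360.3,172.7),(412.7,174),(420,307.7),(356.3,305)],"scene":[(202,213.5),(346.3,170),(366.3,204.8),(213.8,254)]},.36,.12,.003)}
for k,(o,a,b,z) in O.items():
    p,e=fit(C,o,a,b,z); print(k,p.round(4),"maxres px",round(e,2))
    for n in o:
        q=[back(*C[n],u,z)[:2] for u in o[n]]; print("   ",n,np.mean(q,0).round(4),[round(np.linalg.norm(q[i]-q[i-1]),3) for i in range(len(q))])
for n,z in(("orange",.005),):
    print(back(*C["scene"],(215,230),z),back(*C["scene"],(349,188.4),z))
print(back(*C["scene"],(148,228),.035),back(*C["scene"],(521,222),.048))
E
```

```text
heat [ 0.6435 -0.2406  1.132 ] maxres px 0.73
    side [ 0.6432 -0.2416] [np.float64(0.055), np.float64(0.056), np.float64(0.055), np.float64(0.054)]
    scene [ 0.644  -0.2402] [np.float64(0.057), np.float64(0.056), np.float64(0.054), np.float64(0.057)]
batt [ 0.6738 -0.0931  0.3505] maxres px 1.75
    side [ 0.6733 -0.0933] [np.float64(0.083), np.float64(0.036), np.float64(0.081), np.float64(0.037)]
    scene [ 0.658  -0.0993] [np.float64(0.082), np.float64(0.082)]
drive [0.6736 0.0795 3.4832] maxres px 1.03
    side [0.6729 0.0805] [np.float64(0.081), np.float64(0.054), np.float64(0.08), np.float64(0.053)]
    scene [0.6749 0.0787] [np.float64(0.079), np.float64(0.053), np.float64(0.078), np.float64(0.051)]
fan [0.6486 0.2535 1.3949] maxres px 1.11
    side [0.6437 0.2285] [np.float64(0.048), np.float64(0.048)]
    scene [0.6491 0.2536] [np.float64(0.053), np.float64(0.051), np.float64(0.048), np.float64(0.052)]
mat [ 0.4606 -0.0728  1.7228] maxres px 0.67
    side [ 0.4604 -0.0724] [np.float64(0.361), np.float64(0.12), np.float64(0.362), np.float64(0.119)]
    scene [ 0.4609 -0.0732] [np.float64(0.12), np.float64(0.36), np.float64(0.12), np.float64(0.36)]
[ 0.48490056 -0.23417764  0.005     ] [0.43627755 0.08673764 0.005     ]
[ 0.46913154 -0.36997646  0.035     ] [0.65103276 0.40566299 0.048     ]
```

```bash
cat > rem.py <<'E'
import sys
from h import *
from scipy.spatial.transform import Rotation as R
s=read_state(); x,y,z,J=map(float,sys.argv[1:5])
Rn=R.from_quat(s["ee_rot"]); m=Rn.as_matrix(); Jc=np.arctan2(m[1,1],m[0,1])
yv=np.array([np.cos(J),np.sin(J),0]); zv=np.array([0,0,-1.]); Rt=R.from_matrix(np.c_[np.cross(yv,zv),yv,zv])
rv=(Rt*Rn.inv()).as_rotvec()
print("t",round(s["t"],2),"pos",s["tool_pos"].round(4),"J",round(Jc,3),"w",round(s["grip_width"],4),"F",s["ft_force"].round(1),"j",s["joints"].round(2))
print("shift units",((np.array([x,y,z])-s["tool_pos"])/.03).round(2),"turn units",(rv/.12).round(2))
E
python3 -m creep '[1,0.76,0.72,-0.18,0,0,0.36, 1,0.76,0.72,-0.18,0,0,0.36, 1,0.76,0.72,-0.18,0,0,0.36, 1,0.76,0.72,-0.18,0,0,0.36, 1,0.76,0.72,-0.18,0,0,0.36, 1,0.76,0.72,-0.18,0,0,0.36, 1,0.76,0.72,-0.18,0,0,0.36, 1,0.76,0.72,-0.18,0,0,0.36, 1,0.76,0.72,-0.18,0,0,0.36, 1,0.76,0.72,-0.18,0,0,0.36, 1,0.76,0.72,-0.18,0,0,0.36, 1,0.76,0.72,-0.18,0,0,0.36, 1,0.76,0.72,-0.18,0,0,0.36, 1,0.76,0.72,-0.18,0,0,0.36, 1,0.76,0.72,-0.18,0,0,0.36, 1,0.76,0.72,-0.18,0,0,0.36, 1,0,0,0,0,0,0, 1,0,0,0,0,0,0]' 25; python3 rem.py 0.6435 -0.2406 0.12 -0.439
python3 - <<'E'
from h import *
c=camera("wrist");cv2.imwrite("pics/w1.png",c["img"][:,:,::-1])
E
```

```text
t: 1.75
tool_pos: [0.6451, -0.2378, 0.1193]
ee_rot: [0.842, 0.539, 0.0, -0.001]
ft_force: [-0.3, 0.2, 0.2]
grip_width: 0.0918
t 1.75 pos [ 0.6451 -0.2378  0.1193] J -0.431 w 0.0918 F [-0.3  0.2  0.2] j [ 0.72  0.7  -0.61  1.51  0.43  1.07 -0.42]
shift units [-0.05 -0.09  0.02] turn units [-0.02 -0.   -0.07]
```

View pics/w1.png

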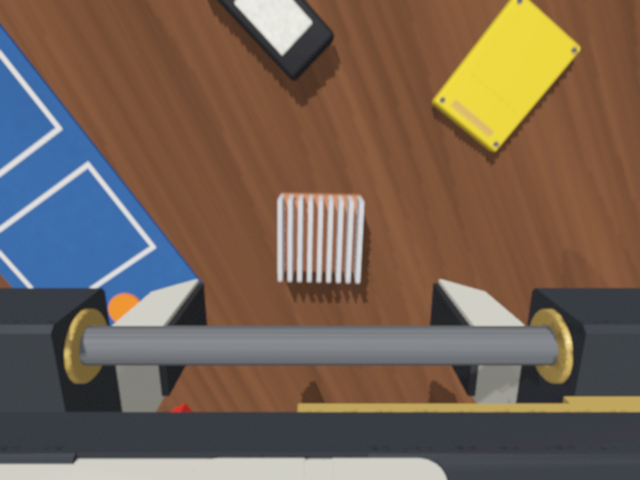

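The heat sink sits at about (320,240), square between the jaws. I'll check its centre through the wrist camera.

```bash
cat >> h.py <<'E'
from scipy.spatial.transform import Rotation as R
def wrist(save=None):
    s=read_state(); c=camera("wrist")
    T=np.eye(4);T[:3,:3]=R.from_quat(s["ee_rot"]).as_matrix();T[:3,3]=s["tool_pos"]
    if save: cv2.imwrite(save,c["img"][:,:,::-1])
    return c["camera_matrix"],np.linalg.inv(T@c["mount"])
E
python3 - <<'E'
from h import *
C={"w":wrist()}
print(fit(C,{"w":[(277,195),(364,197),(361,284),(277,283)]},.056,.056,.028))
print(fit(C,{"w":[(277,195),(364,197),(361,284),(277,283)]},.056,.056,.020))
E
```

```text
(array([ 0.64325858, -0.24416529,  1.11929403]), np.float64(5.005821946664582))
(array([ 0.64270456, -0.2454469 ,  2.69073273]), np.float64(7.185213137638584))
```

```bash
python3 -m creep '[1,-0.05,-0.13,-0.4,0,0,-0.07, 1,0,0,-0.7,0,0,0, 1,0,0,-0.7,0,0,0, 1,0,0,-0.7,0,0,0, 1,0,0,-0.7,0,0,0, 1,0,0,-0.5,0,0,0, 1,0,0,0,0,0,0, 0.4,0,0,0,0,0,0, 0.4,0,0,0,0,0,0, 0.4,0,0,0,0,0,0, 0.4,0,0,0,0,0,0, 0.4,0,0,0,0,0,0, 0.4,0,0,0,0,0,0]' 25; python3 rem.py 0.6435 -0.2406 0.006 -0.439
```

```text
t: 2.93
tool_pos: [0.6429, -0.2455, 0.0099]
ee_rot: [0.845, 0.534, 0.0, 0.001]
ft_force: [-0.8, 0.8, 0.1]
grip_width: 0.0567
t 2.93 pos [ 0.6429 -0.2455  0.0099] J -0.444 w 0.0567 F [-0.8  0.8  0.1] j [ 0.69  0.82 -0.55  1.56  0.51  0.9  -0.48]
shift units [ 0.02  0.16 -0.13] turn units [0.   0.01 0.04]
```

```bash
python3 -m creep '[0.4,0,0,0.6,0,0,0, 0.4,0,0,0.6,0,0,0, 0.4,0,0,0.7,0,0,0, 0.4,-0.4,0.2,0.4,0,0,0.5, 0.4,-0.55,0.25,0,0,0,0.5, 0.4,-0.6,0.25,0,0,0,0.5, 0.4,-0.6,0.25,0,0,0,0.5, 0.4,-0.6,0.25,0,0,0,0.5, 0.4,-0.6,0.25,0,0,0,0.5, 0.4,-0.6,0.25,0,0,0,0.5, 0.4,-0.6,0.25,0,0,0,0.5, 0.4,-0.6,0.25,0,0,0,0.5, 0.4,-0.4,0.25,0,0,0,0.5, 0.4,0,0,0,0,0,0, 0.4,0,0,0,0,0,0]'; python3 rem.py 0.4757 -0.1717 0.012 0.152
python3 - <<'E'
from h import *
wrist("pics/w2.png")
for n in("scene","side"): cv2.imwrite(f"pics/{n}2.png",camera(n)["img"][:,:,::-1])
E
```

```text
t: 4.18
tool_pos: [0.4759, -0.172, 0.0785]
ee_rot: [0.65, 0.76, -0.0, 0.0]
ft_force: [0.8, 0.4, -0.6]
grip_width: 0.0365
t 4.18 pos [ 0.4759 -0.172   0.0785] J 0.155 w 0.0365 F [ 0.8  0.4 -0.6] j [ 0.94  0.52 -0.8   2.    0.5   0.83  0.01]
shift units [-0.01  0.01 -2.22] turn units [ 0.01  0.   -0.02]
```

View pics/w2.png

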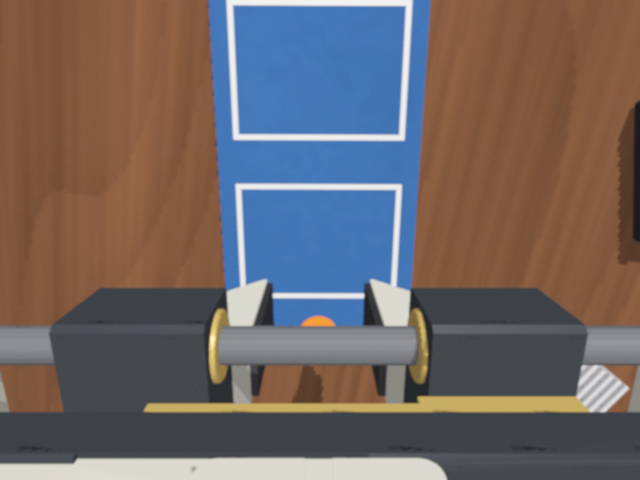

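View pics/side2.png

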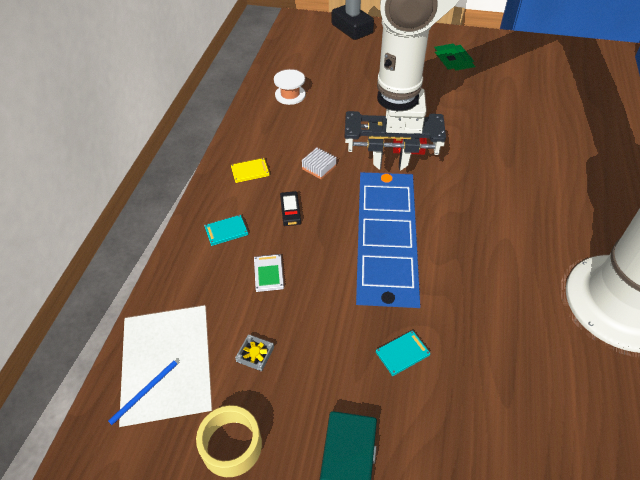

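The heat sink hasn't moved, at (319,162) in the side view. The fingers close slowly and had not gripped yet. I'll go back and wait longer on the close.

```bash
python3 -m creep '[1,0.56,-0.23,0.2,0,0,-0.5, 1,0.56,-0.23,0.2,0,0,-0.5, 1,0.56,-0.23,0.2,0,0,-0.5, 1,0.56,-0.23,0.2,0,0,-0.5, 1,0.56,-0.23,0.2,0,0,-0.5, 1,0.56,-0.23,0,0,0,-0.5, 1,0.56,-0.23,0,0,0,-0.5, 1,0.56,-0.23,0,0,0,-0.5, 1,0.56,-0.23,0,0,0,-0.5, 1,0.56,-0.23,0,0,0,-0.5, 1,0,0,0,0,0,0, 1,0,0,0,0,0,0]'; python3 rem.py 0.6435 -0.242 0.008 -0.439
python3 - <<'E'
from h import *
wrist("pics/w3.png")
im=cv2.imread("pics/w3.png")[160:340,220:460]; cv2.imwrite("pics/w3c.png",cv2.resize(im,None,fx=3,fy=3,interpolation=cv2.INTER_CUBIC))
E
```

```text
t: 5.33
tool_pos: [0.6448, -0.2408, 0.1074]
ee_rot: [0.845, 0.534, 0.0, -0.0]
ft_force: [0.1, -0.1, -0.6]
grip_width: 0.0919
t 5.33 pos [ 0.6448 -0.2408  0.1074] J -0.444 w 0.0919 F [ 0.1 -0.1 -0.6] j [ 0.72  0.71 -0.61  1.52  0.44  1.05 -0.44]
shift units [-0.04 -0.04 -3.31] turn units [-0.    0.    0.04]
```

View pics/w3c.png

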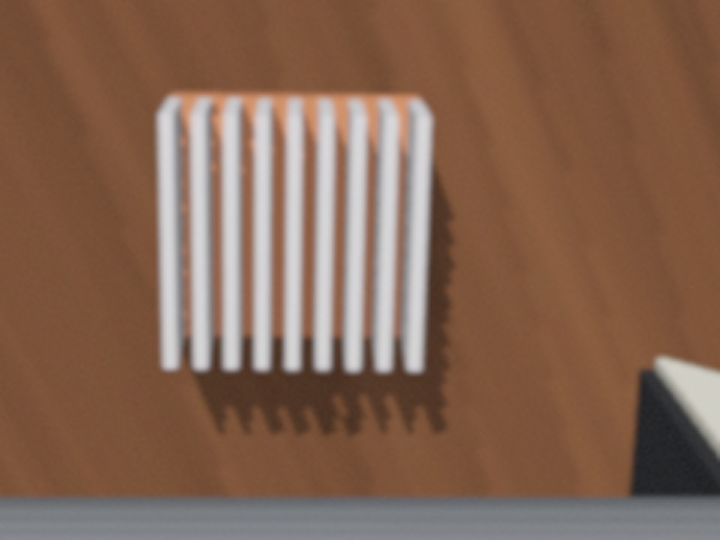

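Run:
```python
from h import *
C={"w":wrist()}
o=[(272.7,197.3),(364,198.3),(361.7,284),(274,283.3)]
p,e=fit(C,{"w":o},.056,.056,.028);print(p,e)
print([back(*C["w"],u,.028).round(4) for u in o], C["w"][1][:3,:3].T@-C["w"][1][:3,3])
```

```text
[ 0.64285729 -0.24197016  1.1191965 ] 1.2908993561037505
[array([ 0.6298, -0.204 ,  0.028 ]), array([ 0.6806, -0.2288,  0.028 ]), array([ 0.6564, -0.2803,  0.028 ]), array([ 0.6046, -0.2551,  0.028 ])] [ 0.67469627 -0.17544599  0.28640627]
```

```bash
python3 -m creep '[1,-0.06,-0.04,-0.4,0,0,-0.06, 1,0,0,-0.6,0,0,0, 1,0,0,-0.6,0,0,0, 1,0,0,-0.6,0,0,0, 1,0,0,-0.6,0,0,0, 1,0,0,-0.45,0,0,0, 0.4,0,0,0,0,0,0, 0.4,0,0,0,0,0,0, 0.4,0,0,0,0,0,0, 0.4,0,0,0,0,0,0, 0.4,0,0,0,0,0,0, 0.4,0,0,0,0,0,0, 0.4,0,0,0,0,0,0, 0.4,0,0,0,0,0,0, 0.4,0,0,0,0,0,0,0.4,0,0,0,0,0,0, 0.4,0,0,0,0,0,0]' 25; python3 rem.py 0.643 -0.242 0.008 -0.452
```

```text
t: 6.85
tool_pos: [0.6421, -0.242, 0.0105]
ee_rot: [0.847, 0.531, 0.0, -0.0]
ft_force: [0.7, 0.7, 0.3]
grip_width: 0.037
t 6.85 pos [ 0.6421 -0.242   0.0105] J -0.451 w 0.037 F [0.7 0.7 0.3] j [ 0.69  0.82 -0.55  1.57  0.51  0.9  -0.49]
shift units [ 0.03  0.   -0.08] turn units [-0. -0. -0.]
```

Run:
```python
from h import *
wrist("pics/w4.png")
for n in("scene","side"): cv2.imwrite(f"pics/{n}4.png",camera(n)["img"][:,:,::-1])
a=cv2.imread("pics/side4.png")[60:260,220:480];b=cv2.imread("pics/scene4.png")[180:350,130:350]
cv2.imwrite("pics/s4c.png",cv2.resize(a,None,fx=3,fy=3));cv2.imwrite("pics/c4c.png",cv2.resize(b,None,fx=3.5,fy=3.5))
```

```text
(no output)
```

View pics/w4.png

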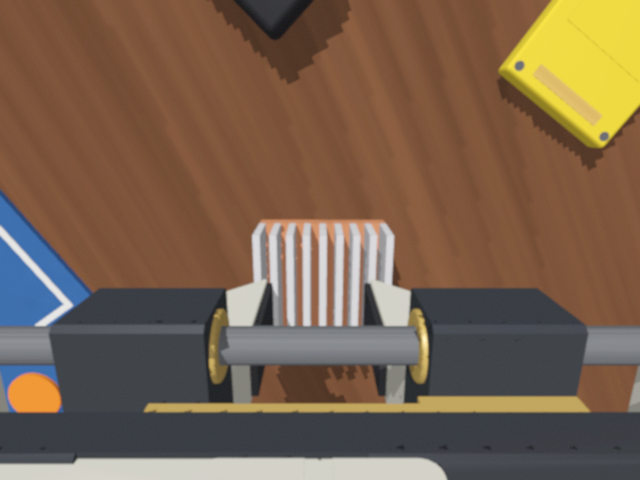

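View pics/s4c.png

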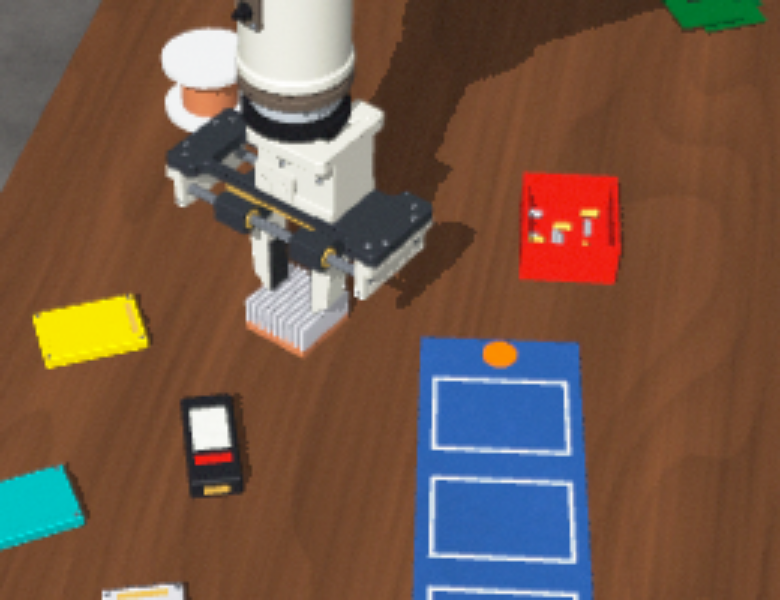

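View pics/c4c.png

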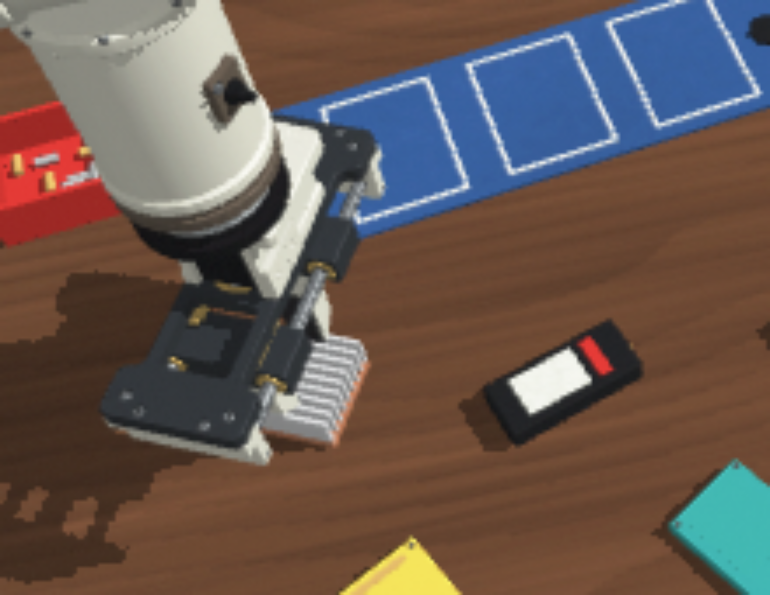

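Run:
```python
from h import *
C=cams(); s=read_state(); p=s["tool_pos"]; d=np.array([np.cos(-.451),np.sin(-.451),0])
for n in C:
  for sg in(-1,1):
    for h in(0,.02,.04): print(n,sg,h,proj(*C[n],p+sg*d*.0185+[0,0,h]).round(1))
a=cv2.imread("pics/side4.png")[130:190,280:360];b=cv2.imread("pics/scene4.png")[250:320,180:260]
cv2.imwrite("pics/s4d.png",np.hstack([cv2.resize(a,(400,300),interpolation=2),cv2.resize(b[:60],(400,300),interpolation=2)]))
```

```text
scene -1 0 [[219.6 282.3]]
scene -1 0.02 [[217.3 277.4]]
scene -1 0.04 [[214.9 272.2]]
scene 1 0 [[212.8 298.1]]
scene 1 0.02 [[210.3 293.4]]
scene 1 0.04 [[207.7 288.5]]
side -1 0 [[326.  167.5]]
side -1 0.02 [[326. 161.]]
side -1 0.04 [[325.9 154.3]]
side 1 0 [[313.5 160.9]]
side 1 0.02 [[313.3 154.3]]
side 1 0.04 [[313.1 147.6]]
```

View pics/s4d.png

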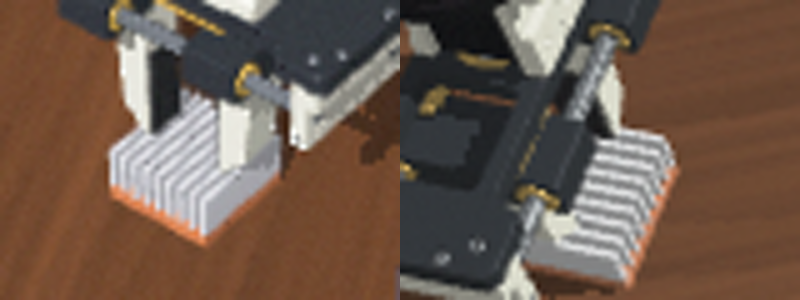

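The fingertips end at about the heat sink's top face (side view (311,157) and (328,164)) although the TCP reads z=0.010. So the real tips are about 19 mm above the reported TCP. I'll open, creep lower and watch the force.

```bash
python3 -m creep '[1,0.03,0,0.1,0,0,0, 1,0,0,0,0,0,0, 1,0,0,0,0,0,0, 1,0,0,0,0,0,0, 1,0,0,0,0,0,0, 1,0,0,0,0,0,0, 1,0,0,0,0,0,0, 1,0,0,0,0,0,0, 1,0,0,0,0,0,0, 1,0,0,0,0,0,0,1,0,0,-0.2,0,0,0, 1,0,0,-0.2,0,0,0, 1,0,0,0,0,0,0]' 25; python3 rem.py 0.643 -0.242 -0.01 -0.452; python3 -m creep '[1,0,0,-0.2,0,0,0, 1,0,0,0,0,0,0]';python3 -m creep '[1,0,0,-0.15,0,0,0, 1,0,0,0,0,0,0]'
```

```text
t: 8.18
tool_pos: [0.6417, -0.2418, -0.0003]
ee_rot: [0.847, 0.531, -0.001, -0.001]
ft_force: [0.0, 1.1, -0.7]
grip_width: 0.0923
t 8.18 pos [ 6.417e-01 -2.418e-01 -3.000e-04] J -0.451 w 0.0923 F [ 0.   1.1 -0.7] j [ 0.68  0.84 -0.54  1.57  0.52  0.89 -0.5 ]
shift units [ 0.04 -0.01 -0.32] turn units [-0.01 -0.02 -0.01]
t: 8.35
tool_pos: [0.6422, -0.2418, -0.0059]
ee_rot: [0.847, 0.531, -0.001, -0.001]
ft_force: [-0.5, -0.5, -1.0]
grip_width: 0.0917
t: 8.52
tool_pos: [0.6425, -0.2419, -0.0099]
ee_rot: [0.847, 0.531, -0.0, -0.0]
ft_force: [-0.4, -0.1, -0.5]
grip_width: 0.0913
```

```bash
python3 -m creep '[0.4,0,0,0,0,0,0, 0.4,0,0,0,0,0,0, 0.4,0,0,0,0,0,0, 0.4,0,0,0,0,0,0, 0.4,0,0,0,0,0,0, 0.4,0,0,0,0,0,0, 0.4,0,0,0,0,0,0, 0.4,0,0,0,0,0,0, 0.4,0,0,0,0,0,0,0.4,0,0,0,0,0,0, 0.4,0,0,0,0,0,0]' 25; python3 -m creep '[0.4,0,0,0.5,0,0,0, 0.4,0,0,0.5,0,0,0, 0.4,0,0,0,0,0,0, 0.4,0,0,0,0,0,0]'
python3 - <<'E'
from h import *
wrist("pics/w5.png"); a=camera("side")["img"][60:260,220:480,::-1]
cv2.imwrite("pics/s5.png",cv2.resize(a,None,fx=3,fy=3))
E
```

```text
t: 9.43
tool_pos: [0.6432, -0.2421, -0.0088]
ee_rot: [0.847, 0.531, 0.0, 0.0]
ft_force: [0.8, -0.2, 0.2]
grip_width: 0.0558
t: 9.77
tool_pos: [0.6447, -0.2424, 0.0233]
ee_rot: [0.847, 0.531, 0.001, 0.001]
ft_force: [0.4, 0.1, -2.6]
grip_width: 0.0557
```

View pics/s5.png

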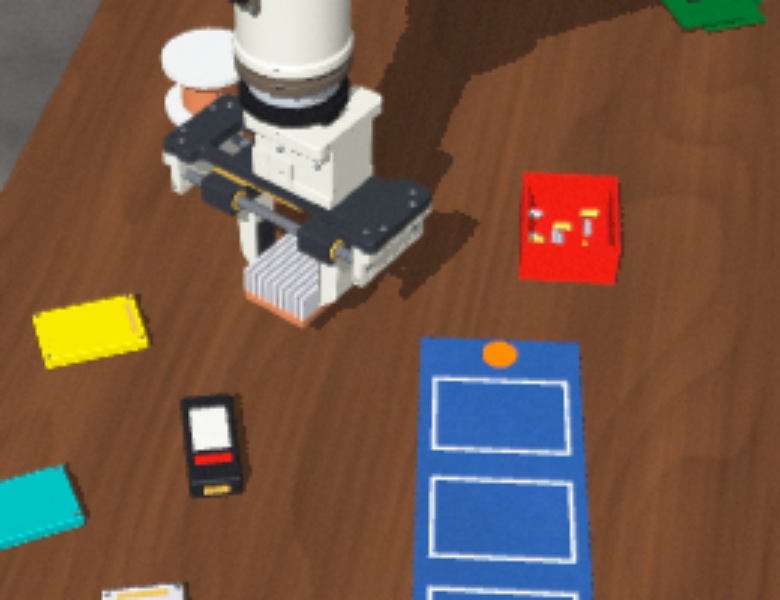

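View pics/w5.png

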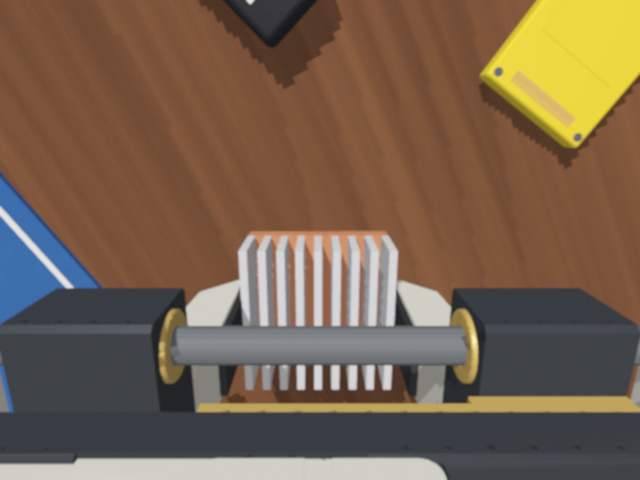

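```bash
python3 -m creep '[0.4,0,0,0.6,0,0,0, 0.4,-0.2,0.1,0.6,0,0,0.3, 0.4,-0.5,0.2,0,0,0,0.5, 0.4,-0.6,0.25,0,0,0,0.5, 0.4,-0.6,0.25,0,0,0,0.5, 0.4,-0.6,0.25,0,0,0,0.5, 0.4,-0.6,0.25,0,0,0,0.5, 0.4,-0.6,0.25,0,0,0,0.5, 0.4,-0.6,0.25,0,0,0,0.5, 0.4,-0.6,0.25,0,0,0,0.5, 0.4,-0.6,0.2,0,0,0,0.5, 0.4,-0.6,0.2,0,0,0,0.2, 0.4,0,0,0,0,0,0, 0.4,0,0,0,0,0,0]'; python3 rem.py 0.4757 -0.1717 -0.004 0.152
```

```text
t: 11.03
tool_pos: [0.4588, -0.1686, 0.0567]
ee_rot: [0.653, 0.758, -0.0, -0.0]
ft_force: [0.4, -1.0, -2.8]
grip_width: 0.0561
t 11.03 pos [ 0.4588 -0.1686  0.0567] J 0.148 w 0.0561 F [ 0.4 -1.  -2.8] j [ 0.94  0.53 -0.78  2.05  0.54  0.77 -0.03]
shift units [ 0.56 -0.1  -2.02] turn units [ 0.   -0.01  0.03]
```

```bash
python3 -m creep '[0.4,0.3,-0.1,-0.2,0,0,0.03, 0.4,0.26,0,-0.4,0,0,0, 0.4,0,0,-0.4,0,0,0, 0.4,0,0,-0.4,0,0,0, 0.4,0,0,-0.3,0,0,0, 0.4,0,0,-0.2,0,0,0, 0.4,0,0,0,0,0,0, 0.4,0,0,0,0,0,0]'; python3 rem.py 0.4757 -0.1717 -0.006 0.152
```

```text
t: 11.7
tool_pos: [0.4764, -0.1712, -0.0004]
ee_rot: [0.651, 0.759, -0.0, -0.001]
ft_force: [-0.8, -0.9, -1.1]
grip_width: 0.056
t 11.7 pos [ 4.764e-01 -1.712e-01 -4.000e-04] J 0.153 w 0.056 F [-0.8 -0.9 -1.1] j [ 0.85  0.64 -0.69  2.03  0.64  0.69 -0.11]
shift units [-0.02 -0.02 -0.19] turn units [-0.01 -0.01 -0.01]
```

```bash
python3 -m creep '[0.4,-0.02,-0.02,-0.17,0,0,0, 0.4,0,0,0,0,0,0, 0.4,0,0,0,0,0,0]'; python3 -m creep '[0.9,0,0,0,0,0,0, 0.9,0,0,0,0,0,0, 0.9,0,0,0,0,0,0, 0.9,0,0,0,0,0,0, 0.9,0,0,0,0,0,0, 0.9,0,0,0,0,0,0, 1,0,0,0.6,0,0,0, 1,0,0,0.6,0,0,0, 1,0,0,0.6,0,0,0, 1,0,0,0.6,0,0,0, 1,0,0,0.6,0,0,0,1,0,0,0.3,0,0,0]'; python3 rem.py 0.6486 0.2535 0.1 -0.176
```

```text
t: 11.95
tool_pos: [0.4762, -0.1724, -0.0049]
ee_rot: [0.651, 0.759, -0.0, 0.0]
ft_force: [-0.5, -0.1, -1.3]
grip_width: 0.0557
t: 12.95
tool_pos: [0.4773, -0.1723, 0.0958]
ee_rot: [0.651, 0.759, 0.0, 0.001]
ft_force: [0.2, -0.3, 0.2]
grip_width: 0.0918
t 12.95 pos [ 0.4773 -0.1723  0.0958] J 0.152 w 0.0918 F [ 0.2 -0.3  0.2] j [ 0.97  0.5  -0.83  1.99  0.48  0.86  0.02]
shift units [ 5.71 14.19  0.14] turn units [ 0.01  0.02 -2.74]
```

```bash
python3 -m creep '[1,0.31,0.79,0,0,0,-0.15, 1,0.31,0.79,0,0,0,-0.15, 1,0.31,0.79,0,0,0,-0.15, 1,0.31,0.79,0,0,0,-0.15, 1,0.31,0.79,0,0,0,-0.15, 1,0.31,0.79,0,0,0,-0.15, 1,0.31,0.79,0,0,0,-0.15, 1,0.31,0.79,0,0,0,-0.15, 1,0.31,0.79,0,0,0,-0.15, 1,0.31,0.79,0,0,0,-0.15, 1,0.31,0.79,0,0,0,-0.15, 1,0.31,0.79,0,0,0,-0.15, 1,0.31,0.79,0,0,0,-0.15, 1,0.31,0.79,0,0,0,-0.15, 1,0.31,0.79,0,0,0,-0.15, 1,0.31,0.79,0,0,0,-0.15, 1,0.31,0.79,0,0,0,-0.15, 1,0.31,0.79,0,0,0,-0.15, 1,0,0,0,0,0,0, 1,0,0,0,0,0,0]'; python3 rem.py 0.6486 0.2535 0.1 -0.176
python3 - <<'E'
from h import *
wrist("pics/w6.png")
im=cv2.imread("pics/w6.png")[150:350,200:440]; cv2.imwrite("pics/w6c.png",cv2.resize(im,None,fx=3,fy=3,interpolation=cv2.INTER_CUBIC))
a=camera("side")["img"][160:320,340:440,::-1]; b=camera("scene")["img"][160:260,190:370,::-1]
cv2.imwrite("pics/m6.png",np.hstack([cv2.resize(a,(300,480),interpolation=2),cv2.resize(np.vstack([b,b[:92]*0]),(450,480),interpolation=2)]))
E
```

```text
t: 14.62
tool_pos: [0.6427, 0.2568, 0.0932]
ee_rot: [0.764, 0.645, -0.0, -0.001]
ft_force: [0.2, -0.5, -0.1]
grip_width: 0.0917
t 14.62 pos [0.6427 0.2568 0.0932] J -0.168 w 0.0917 F [ 0.2 -0.5 -0.1] j [ 0.03  0.76 -0.69  1.51  0.53  1.06 -0.96]
shift units [ 0.2  -0.11  0.23] turn units [-0.01 -0.01 -0.06]
```

View pics/w6c.png

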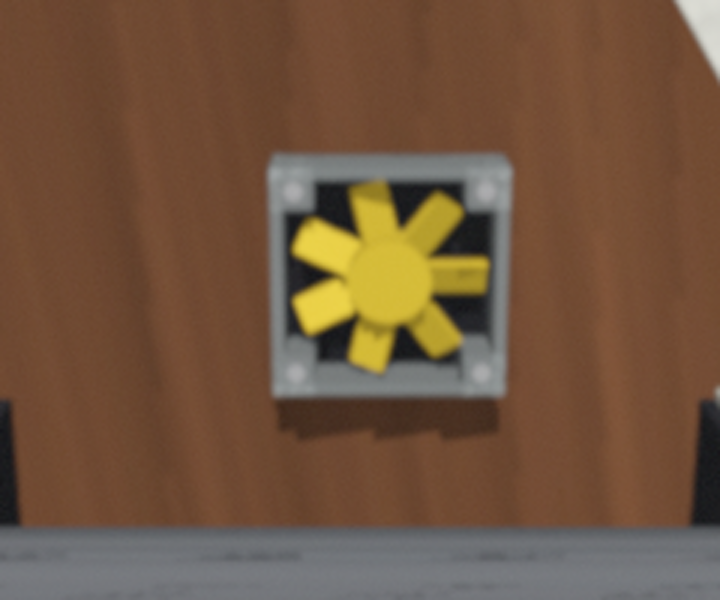

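View pics/m6.png

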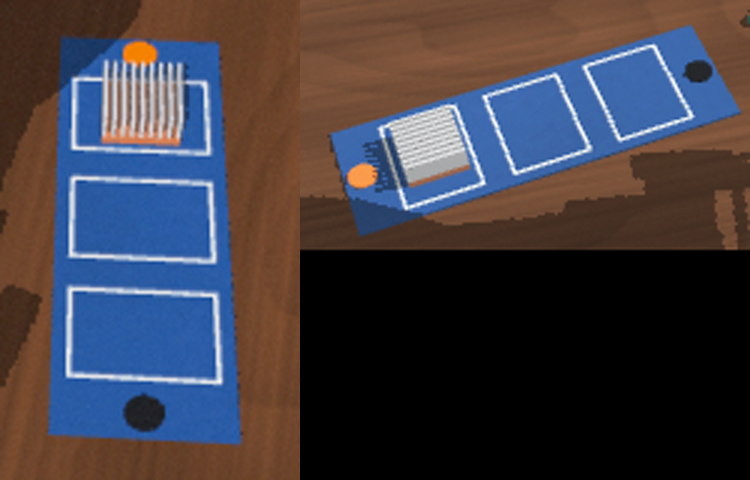

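```bash
python3 - <<'E'
from h import *
W=wrist(); C=cams()
f=lambda u,v:(200+u/3,150+v/3)
print("fan",back(*W,f(390,282),.015))
a=back(*W,f(294,190),.015);b=back(*W,f(486,190),.015);c=back(*W,f(297,372),.015);d=back(*W,f(482,373),.015)
for p,q in((a,b),(c,d),(c,a),(d,b)): v=(q-p)[:2];print(np.linalg.norm(v),np.arctan2(v[1],v[0]))
u=np.array([np.cos(1.7228),np.sin(1.7228)])
l=back(*C["side"],(374,207.7),.003);r=back(*C["side"],(400.3,208.3),.003);m=(l+r)[:2]/2;v=(r-l)[:2]
print("hs",m-.028*u,np.linalg.norm(v),np.arctan2(v[1],v[0]))
s=lambda u,v:(190+u/2.5-120,160+v/2.5)
l=back(*C["scene"],s(410,186),.003);r=back(*C["scene"],s(470,168),.003)
print("hs scene near edge mid", (l+r)/2,np.linalg.norm(l-r), "expect",np.array([.4757,-.1717])+.028*np.array([np.cos(.152),np.sin(.152)]))
E
python3 rem.py 0.6486 0.2535 0.1 -0.176
```

```text
fan [0.65022791 0.24820091 0.015     ]
0.03988637978282912 -0.17334781637054417
0.04001843521465742 -0.17904145710724298
0.04020136243320551 1.4007561138949234
0.0404298562971151 1.403987702390801
hs [ 0.47486872 -0.17137704] 0.056755904292452856 -2.965788617235769
hs scene near edge mid [ 0.50193128 -0.16689254  0.003     ] 0.05506085904929116 expect [ 0.50337717 -0.16746037]
t 14.92 pos [0.6438 0.2526 0.0938] J -0.174 w 0.0917 F [ 0.  -0.2 -0.4] j [ 0.04  0.76 -0.69  1.51  0.53  1.06 -0.96]
shift units [0.16 0.03 0.21] turn units [ 0.01 -0.   -0.02]
```

```bash
python3 -m creep '[1,0.16,0,-0.4,0,0,-0.02, 1,0,0,-0.7,0,0,0, 1,0,0,-0.7,0,0,0, 1,0,0,-0.7,0,0,0, 1,0,0,-0.6,0,0,0, 1,0,0,-0.3,0,0,0, 1,0,0,0,0,0,0, 1,0,0,0,0,0,0]'; python3 rem.py 0.649 0.2525 -0.012 -0.176
```

```text
t: 15.58
tool_pos: [0.6483, 0.2544, -0.0085]
ee_rot: [0.766, 0.643, -0.0, -0.0]
ft_force: [-0.0, -0.4, -0.5]
grip_width: 0.0915
t 15.58 pos [ 0.6483  0.2544 -0.0085] J -0.174 w 0.0915 F [-0.  -0.4 -0.5] j [-0.01  0.89 -0.63  1.54  0.61  0.92 -1.01]
shift units [ 0.02 -0.06 -0.12] turn units [-0.   -0.01 -0.01]
```

```bash
python3 -m creep '[0.4,0.02,-0.06,-0.12,0,0,0, 0.4,0,0,0,0,0,0, 0.4,0,0,0,0,0,0, 0.4,0,0,0,0,0,0, 0.4,0,0,0,0,0,0, 0.4,0,0,0,0,0,0, 0.4,0,0,0,0,0,0, 0.4,0,0,0,0,0,0, 0.4,0,0,0,0,0,0,0.4,0,0,0,0,0,0, 0.4,0,0,0,0,0,0,0.4,0,0,0,0,0,0]' 15; python3 -m creep '[0.4,0,0,0.5,0,0,0, 0.4,0,0,0.5,0,0,0, 0.4,0,0,0.6,0,0,0, 0.4,0,0,0.6,0,0,0, 0.4,0,0,0.6,0,0,0, 0.4,0,0,0.3,0,0,0,0.4,0,0,0,0,0,0, 0.4,0,0,0,0,0,0]'; python3 rem.py 0.4745 -0.1714 0.085 0.165
python3 - <<'E'
from h import *
wrist("pics/w7.png")
E
```

```text
t: 16.58
tool_pos: [0.6492, 0.2528, -0.0114]
ee_rot: [0.766, 0.643, 0.0, 0.0]
ft_force: [0.0, -0.5, 3.6]
grip_width: 0.0495
t: 17.25
tool_pos: [0.6495, 0.2528, 0.0823]
ee_rot: [0.766, 0.643, 0.001, 0.0]
ft_force: [-0.2, 0.2, -1.4]
grip_width: 0.05
t 17.25 pos [0.6495 0.2528 0.0823] J -0.174 w 0.05 F [-0.2  0.2 -1.4] j [ 0.03  0.78 -0.68  1.51  0.54  1.05 -0.96]
shift units [ -5.83 -14.14   0.09] turn units [-0.01  0.01  2.83]
```

View pics/w7.png

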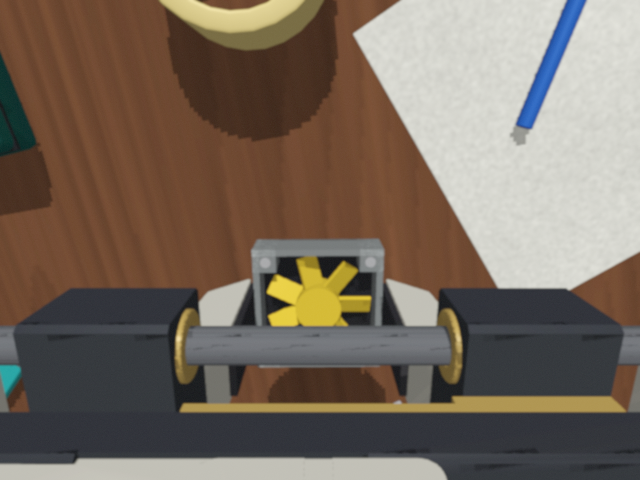

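```bash
python3 -m creep '[0.4,-0.32,-0.78,0,0,0,0.16, 0.4,-0.32,-0.78,0,0,0,0.16, 0.4,-0.32,-0.78,0,0,0,0.16, 0.4,-0.32,-0.78,0,0,0,0.16, 0.4,-0.32,-0.78,0,0,0,0.16, 0.4,-0.32,-0.78,0,0,0,0.16, 0.4,-0.32,-0.78,0,0,0,0.16, 0.4,-0.32,-0.78,0,0,0,0.16, 0.4,-0.32,-0.78,0,0,0,0.16, 0.4,-0.32,-0.78,0,0,0,0.16, 0.4,-0.32,-0.78,0,0,0,0.16, 0.4,-0.32,-0.78,0,0,0,0.16, 0.4,-0.32,-0.78,0,0,0,0.16, 0.4,-0.32,-0.78,0,0,0,0.16, 0.4,-0.32,-0.78,0,0,0,0.16, 0.4,-0.32,-0.78,0,0,0,0.16, 0.4,-0.32,-0.78,0,0,0,0.16, 0.4,-0.32,-0.78,0,0,0,0.16, 0.4,0,0,0,0,0,0, 0.4,0,0,0,0,0,0]'; python3 -m creep '[0.4,0,0,0,0,0,0]'; python3 rem.py 0.4745 -0.1714 0.021 0.165
```

```text
t: 18.97
tool_pos: [0.4745, -0.1701, 0.0802]
ee_rot: [0.646, 0.764, -0.0, -0.001]
ft_force: [-0.1, 0.8, -1.0]
grip_width: 0.0495
t: 19.05
tool_pos: [0.4758, -0.1678, 0.0807]
ee_rot: [0.644, 0.765, 0.0, -0.001]
ft_force: [0.1, -0.2, -0.2]
grip_width: 0.0495
t 19.05 pos [ 0.4758 -0.1678  0.0807] J 0.171 w 0.0495 F [ 0.1 -0.2 -0.2] j [ 0.95  0.52 -0.83  2.    0.52  0.84  0.01]
shift units [-0.04 -0.12 -1.99] turn units [-0.01 -0.01 -0.05]
```

```bash
python3 -m creep '[0.4,-0.04,-0.1,-0.3,0,0,0, 0.4,0,0,-0.4,0,0,0, 0.4,0,0,-0.4,0,0,0, 0.4,0,0,-0.3,0,0,0, 0.4,0,0,-0.3,0,0,0, 0.4,0,0,0,0,0,0, 0.4,0,0,0,0,0,0, 0.4,0,0,0,0,0,0]'; python3 rem.py 0.4745 -0.1714 0.021 0.165
```

```text
t: 19.72
tool_pos: [0.4754, -0.1712, 0.0304]
ee_rot: [0.644, 0.765, 0.0, 0.0]
ft_force: [0.7, -0.5, -0.0]
grip_width: 0.0499
t 19.72 pos [ 0.4754 -0.1712  0.0304] J 0.172 w 0.0499 F [ 0.7 -0.5 -0. ] j [ 0.9   0.6  -0.75  2.03  0.6   0.75 -0.05]
shift units [-0.03 -0.01 -0.31] turn units [-0.    0.   -0.06]
```

Run:
```python
from h import *
a=camera("side")["img"][130:250,330:450,::-1]; b=camera("scene")["img"][160:280,190:310,::-1]
cv2.imwrite("pics/m8.png",np.hstack([cv2.resize(a,(400,400),interpolation=2),cv2.resize(b,(400,400),interpolation=2)]))
```

```text
(no output)
```

View pics/m8.png

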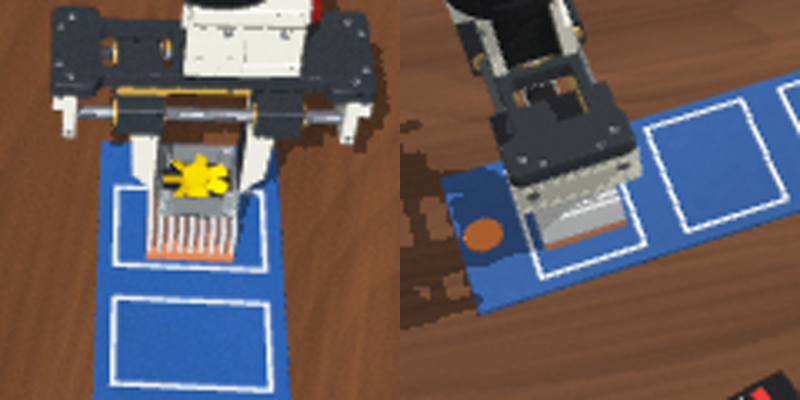

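The fan hangs centred over the sink, with its hub at (202,175) in the side crop. I'll lower it to contact.

```bash
python3 -m creep '[0.4,-0.03,0,-0.15,0,0,0, 0.4,0,0,-0.12,0,0,0, 0.4,0,0,0,0,0,0,0.4,0,0,0,0,0,0]'; python3 -m creep '[0.4,0,0,-0.06,0,0,0,0.4,0,0,0,0,0,0]'
```

```text
t: 20.15
tool_pos: [0.4738, -0.1715, 0.022]
ee_rot: [0.644, 0.765, -0.0, -0.0]
ft_force: [-0.2, -0.7, -0.8]
grip_width: 0.0498
t: 20.32
tool_pos: [0.474, -0.1715, 0.0203]
ee_rot: [0.644, 0.765, -0.0, -0.0]
ft_force: [0.1, -0.7, 0.4]
grip_width: 0.0501
```

```bash
python3 -m creep '[0.85,0,0,0,0,0,0, 0.85,0,0,0,0,0,0, 0.85,0,0,0,0,0,0, 0.85,0,0,0,0,0,0, 0.85,0,0,0,0,0,0, 0.85,0,0,0,0,0,0, 0.85,0,0,0.4,0,0,0, 1,0,0,0.6,0,0,0, 1,0,0,0.7,0,0,0, 1,0,0,0.7,0,0,0, 1,0,0,0,0,0,0]'; python3 rem.py 0.6736 0.0795 0.09 0.342
```

```text
t: 21.23
tool_pos: [0.477, -0.1719, 0.0967]
ee_rot: [0.644, 0.765, 0.001, 0.003]
ft_force: [0.7, 0.3, 0.1]
grip_width: 0.0909
t 21.23 pos [ 0.477  -0.1719  0.0967] J 0.172 w 0.0909 F [0.7 0.3 0.1] j [ 0.98  0.5  -0.85  1.99  0.49  0.86  0.03]
shift units [ 6.55  8.38 -0.22] turn units [0.02 0.05 1.42]
```

```bash
python3 -m creep '[1,0.54,0.7,0,0,0,0.12, 1,0.54,0.7,0,0,0,0.12, 1,0.54,0.7,0,0,0,0.12, 1,0.54,0.7,0,0,0,0.12, 1,0.54,0.7,0,0,0,0.12, 1,0.54,0.7,0,0,0,0.12, 1,0.54,0.7,0,0,0,0.12, 1,0.54,0.7,0,0,0,0.12, 1,0.54,0.7,0,0,0,0.12, 1,0.54,0.7,0,0,0,0.12, 1,0.54,0.7,0,0,0,0.12, 1,0.54,0.7,0,0,0,0.12, 1,0,0,0,0,0,0, 1,0,0,0,0,0,0, 1,0,0,0,0,0,0]'; python3 rem.py 0.6736 0.0795 0.09 0.342
python3 - <<'E'
from h import *
K,T=wrist("pics/w9.png"); np.savez("w9.npz",K=K,T=T)
a=camera("side")["img"][150:310,340:440,::-1]
b=camera("scene")["img"][160:260,190:370,::-1]
cv2.imwrite("pics/m9.png",np.hstack([cv2.resize(a,(300,480),interpolation=2),cv2.resize(np.vstack([b,b[:92]*0]),(450,480),interpolation=2)]))
E
```

```text
t: 22.48
tool_pos: [0.6679, 0.0798, 0.0921]
ee_rot: [0.576, 0.818, -0.001, -0.0]
ft_force: [0.2, -0.8, -1.0]
grip_width: 0.0916
t 22.48 pos [0.6679 0.0798 0.0921] J 0.344 w 0.0916 F [ 0.2 -0.8 -1. ] j [ 0.37  0.77 -0.8   1.57  0.61  1.07 -0.25]
shift units [ 0.19 -0.01 -0.07] turn units [ 0.01 -0.01 -0.02]
```

View pics/w9.png

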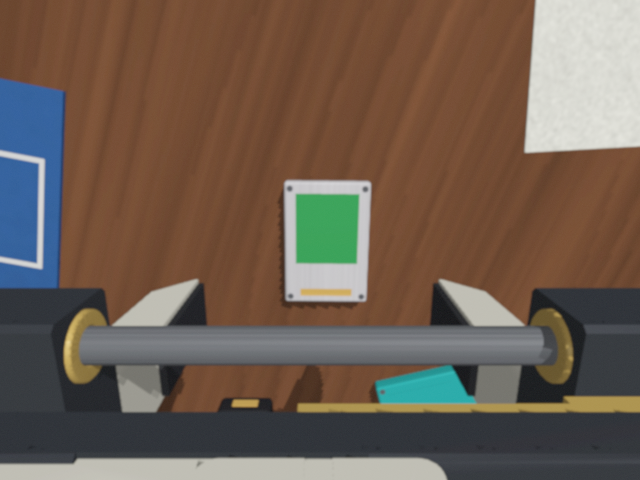

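View pics/m9.png

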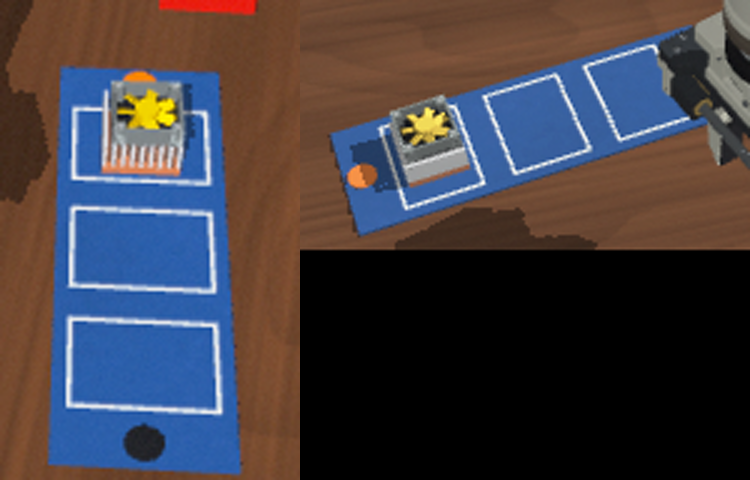

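```bash
python3 - <<'E'
from h import *
d=np.load("w9.npz"); C=cams()
print("drive",fit({"w":(d["K"],d["T"])},{"w":[(284,181),(371,181),(366,301),(286,300)]},.054,.08,.01))
print("fan",back(*C["side"],(390,186.7),.046),back(*C["scene"],(240.8,210.4),.046))
E
python3 rem.py 0.6736 0.0795 -0.009 0.342
```

```text
drive (array([0.67430076, 0.07836772, 0.33732591]), np.float64(0.38400147954158115))
fan [ 0.47118232 -0.16589013  0.046     ] [ 0.47733057 -0.16791914  0.046     ]
t 22.73 pos [0.6683 0.0789 0.0925] J 0.343 w 0.0915 F [ 0.1 -0.4 -0.2] j [ 0.37  0.77 -0.8   1.57  0.61  1.07 -0.25]
shift units [ 0.18  0.02 -3.38] turn units [ 0.01 -0.   -0.  ]
```

```bash
python3 -m creep '[1,0.19,-0.02,-0.4,0,0,0, 1,0,0,-0.7,0,0,0, 1,0,0,-0.7,0,0,0, 1,0,0,-0.7,0,0,0, 1,0,0,-0.5,0,0,0, 1,0,0,-0.25,0,0,0, 1,0,0,0,0,0,0, 1,0,0,0,0,0,0]'; python3 rem.py 0.674 0.0785 -0.011 0.338
```

```text
t: 23.4
tool_pos: [0.6744, 0.0801, -0.0051]
ee_rot: [0.576, 0.818, 0.0, -0.0]
ft_force: [1.1, -0.7, -0.2]
grip_width: 0.0919
t 23.4 pos [ 0.6744  0.0801 -0.0051] J 0.344 w 0.0919 F [ 1.1 -0.7 -0.2] j [ 0.32  0.89 -0.73  1.58  0.7   0.94 -0.3 ]
shift units [-0.01 -0.05 -0.2 ] turn units [-0.   -0.   -0.05]
```

```bash
python3 -m creep '[1,0,-0.05,-0.19,0,0,-0.05, 0.4,0,0,0,0,0,0, 0.4,0,0,0,0,0,0, 0.4,0,0,0,0,0,0, 0.4,0,0,0,0,0,0, 0.4,0,0,0,0,0,0, 0.4,0,0,0,0,0,0, 0.4,0,0,0,0,0,0, 0.4,0,0,0,0,0,0, 0.4,0,0,0,0,0,0,0.4,0,0,0,0,0,0, 0.4,0,0,0,0,0,0,0.4,0,0,0,0,0,0]' 20; python3 -m creep '[0.4,0,0,0.5,0,0,0, 0.4,0,0,0.5,0,0,0, 0.4,0,0,0.6,0,0,0, 0.4,0,0,0.6,0,0,0, 0.4,0,0,0.3,0,0,0,0.4,0,0,0,0,0,0, 0.4,0,0,0,0,0,0]'; python3 rem.py 0.4606 -0.0728 0.06 1.7228
python3 - <<'E'
from h import *
wrist("pics/w10.png")
E
```

```text
t: 24.48
tool_pos: [0.6747, 0.0786, -0.0099]
ee_rot: [0.578, 0.816, 0.0, 0.0]
ft_force: [-1.8, 0.5, 5.4]
grip_width: 0.0368
t: 25.07
tool_pos: [0.6748, 0.0783, 0.0652]
ee_rot: [0.578, 0.816, 0.0, 0.001]
ft_force: [0.3, -0.2, -0.1]
grip_width: 0.0366
t 25.07 pos [0.6748 0.0783 0.0652] J 0.338 w 0.0366 F [ 0.3 -0.2 -0.1] j [ 0.35  0.81 -0.78  1.56  0.63  1.03 -0.26]
shift units [-7.14 -5.04 -0.17] turn units [-1.000e-02  1.000e-02  1.154e+01]
```

View pics/w10.png

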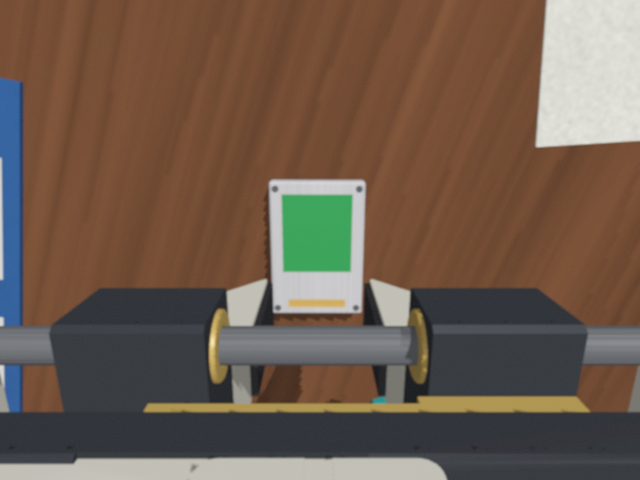

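The fingers closed on top of the 10 mm drive, so the tips sit 19–20 mm above the TCP. The next grasp goes to TCP z of about -0.016.

```bash
python3 -m creep '[1,0,0,0,0,0,0, 1,0,0,0,0,0,0, 1,0,0,0,0,0,0, 1,0,0,0,0,0,0, 1,0,0,-0.2,0,0,0, 1,0,0,-0.4,0,0,0, 1,0,0,-0.6,0,0,0, 1,0,0,-0.6,0,0,0, 1,0,0,-0.4,0,0,0, 1,0,0,-0.3,0,0,0, 1,0,0,-0.1,0,0,0, 1,0,0,0,0,0,0, 1,0,0,0,0,0,0]'; python3 rem.py 0.674 0.0785 -0.0165 0.338
```

```text
t: 26.2
tool_pos: [0.6746, 0.0788, -0.0135]
ee_rot: [0.578, 0.816, 0.0, 0.0]
ft_force: [-0.4, 0.5, -0.3]
grip_width: 0.0918
t 26.2 pos [ 0.6746  0.0788 -0.0135] J 0.338 w 0.0918 F [-0.4  0.5 -0.3] j [ 0.32  0.9  -0.72  1.59  0.7   0.93 -0.31]
shift units [-0.02 -0.01 -0.1 ] turn units [-0.  0. -0.]
```

```bash
python3 -m creep '[1,0,0,-0.09,0,0,0, 1,0,0,0,0,0,0]'; python3 -m creep '[0.4,0,0,0,0,0,0, 0.4,0,0,0,0,0,0, 0.4,0,0,0,0,0,0, 0.4,0,0,0,0,0,0, 0.4,0,0,0,0,0,0, 0.4,0,0,0,0,0,0, 0.4,0,0,0,0,0,0, 0.4,0,0,0,0,0,0, 0.4,0,0,0,0,0,0,0.4,0,0,0,0,0,0]' 20;  python3 -m creep '[0.4,0,0,0.3,0,0,0, 0.4,0,0,0.5,0,0,0, 0.4,0,0,0.6,0,0,0, 0.4,0,0,0.6,0,0,0, 0.4,0,0,0.6,0,0,0,0.4,0,0,0,0,0,0, 0.4,0,0,0,0,0,0]'; python3 rem.py 0.4606 -0.0728 0.06 1.7228
python3 - <<'E'
from h import *
K,T=wrist("pics/w11.png");np.savez("w11.npz",K=K,T=T)
E
```

```text
t: 26.37
tool_pos: [0.6748, 0.0785, -0.0159]
ee_rot: [0.578, 0.816, 0.0, 0.0]
ft_force: [0.3, -0.8, 1.4]
grip_width: 0.0916
t: 27.2
tool_pos: [0.6742, 0.0783, -0.0165]
ee_rot: [0.578, 0.816, -0.0, 0.0]
ft_force: [-0.4, -0.1, 0.5]
grip_width: 0.0538
t: 27.78
tool_pos: [0.676, 0.0788, 0.0646]
ee_rot: [0.578, 0.816, 0.001, 0.002]
ft_force: [-0.4, -0.4, -0.4]
grip_width: 0.0538
t 27.78 pos [0.676  0.0788 0.0646] J 0.338 w 0.0538 F [-0.4 -0.4 -0.4] j [ 0.35  0.81 -0.78  1.56  0.64  1.03 -0.27]
shift units [-7.18 -5.05 -0.15] turn units [-0.03  0.03 11.54]
```

View pics/w11.png

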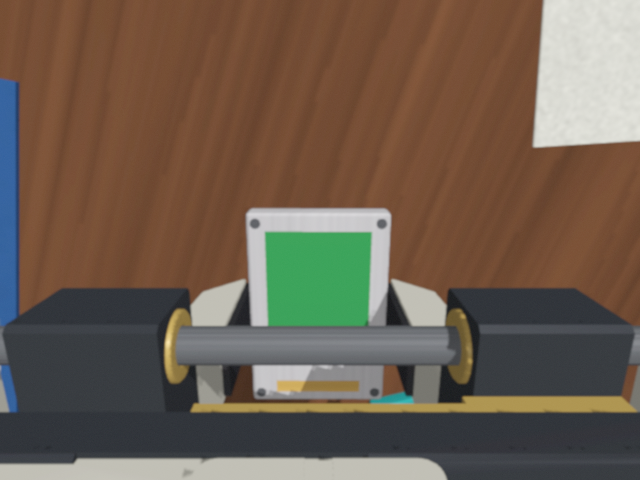

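```bash
python3 - <<'E'
from h import *
d=np.load("w11.npz"); p,e=fit({"w":(d["K"],d["T"])},{"w":[(247,209),(390,209),(252,398),(383,398)]},.054,.08,.0911);print(p,e)
E
python3 -m creep '[0.4,-0.51,-0.36,0,0,0,0.82, 0.4,-0.51,-0.36,0,0,0,0.82, 0.4,-0.51,-0.36,0,0,0,0.82, 0.4,-0.51,-0.36,0,0,0,0.82, 0.4,-0.51,-0.36,0,0,0,0.82, 0.4,-0.51,-0.36,0,0,0,0.82, 0.4,-0.51,-0.36,0,0,0,0.82, 0.4,-0.51,-0.36,0,0,0,0.82, 0.4,-0.51,-0.36,0,0,0,0.82, 0.4,-0.51,-0.36,0,0,0,0.82, 0.4,-0.51,-0.36,0,0,0,0.82, 0.4,-0.51,-0.36,0,0,0,0.82, 0.4,-0.51,-0.36,0,0,0,0.82, 0.4,-0.51,-0.36,0,0,0,0.82, 0.4,0,0,0,0,0,0, 0.4,0,0,0,0,0,0,0.4,0,0,0,0,0,0, 0.4,0,0,0,0,0,0]'
python3 rem.py 0.4606 -0.0728 -0.0125 1.7228
```

```text
[0.6755985  0.07945416 3.47580428] 1.9989175704652098
t: 29.33
tool_pos: [0.4608, -0.0722, 0.0616]
ee_rot: [-0.072, 0.997, 0.0, 0.0]
ft_force: [0.3, 0.5, 0.1]
grip_width: 0.0536
t 29.33 pos [ 0.4608 -0.0722  0.0616] J 1.715 w 0.0536 F [0.3 0.5 0.1] j [ 1.03  0.7  -1.18  2.1   0.83  0.93  1.08]
shift units [-0.01 -0.02 -2.47] turn units [-0.    0.01  0.06]
```

```bash
python3 -m creep '[0.4,-0.01,-0.02,-0.4,0,0,0.06, 0.4,0,0,-0.5,0,0,0, 0.4,0,0,-0.5,0,0,0, 0.4,0,0,-0.4,0,0,0, 0.4,0,0,0,0,0,0, 0.4,0,0,0,0,0,0]'
python3 - <<'E'
from h import *
a=camera("side")["img"][100:300,320:470,::-1]; b=camera("scene")["img"][130:280,190:390,::-1]
cv2.imwrite("pics/m12.png",cv2.resize(a,None,fx=3,fy=3,interpolation=2));cv2.imwrite("pics/n12.png",cv2.resize(b,None,fx=4,fy=4,interpolation=2))
E
python3 rem.py 0.4606 -0.0728 -0.0125 1.7228
```

```text
t: 29.83
tool_pos: [0.4599, -0.0724, 0.0074]
ee_rot: [-0.077, 0.997, 0.0, -0.0]
ft_force: [-0.5, 0.6, -1.1]
grip_width: 0.0537
t 29.93 pos [ 0.4606 -0.0728  0.0082] J 1.724 w 0.0533 F [ 0.5  0.2 -0.3] j [ 0.95  0.77 -1.07  2.12  0.95  0.85  1.01]
shift units [ 0.   -0.   -0.69] turn units [-0.    0.01 -0.01]
```

View pics/m12.png

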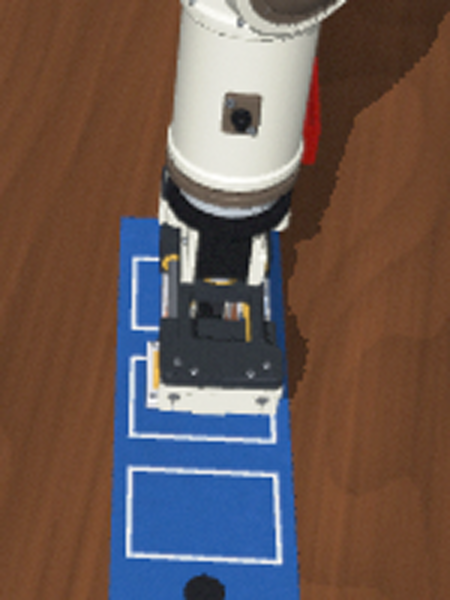

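View pics/n12.png

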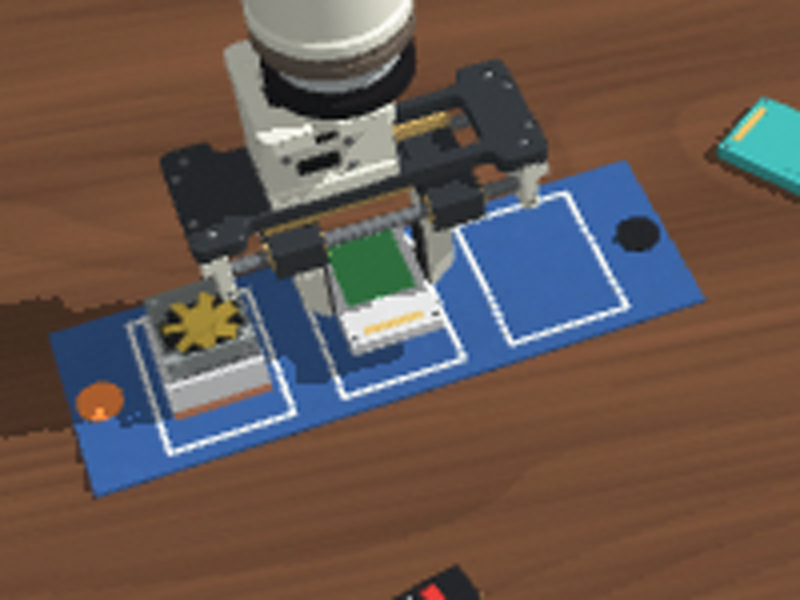

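Run:
```python
from h import *
C=cams(); s=read_state(); m=R.from_quat(s["ee_rot"]).as_matrix(); p=s["tool_pos"]
o={1:(190+530/4,130+207/4),-1:(190+224/4,130+297/4)}
J=m[:,1]; sg=1 if J[1]>0 else -1
def res(q): return np.concatenate([proj(*C["scene"],p+k*sg*J*q[0]+m[:,0]*q[1]+[0,0,q[2]])[0]-o[k] for k in o])
r=least_squares(res,[.09,.02,.066]);print(r.x,r.fun, p, m[:,0])
```

```text
[ 0.08379626 -0.03570143  0.08909543] [-0.11189446 -0.36755606  0.10786077  0.35430608] [ 0.46057919 -0.07323682  0.00830802] [-0.9884075  -0.15181849 -0.00132753]
```

```bash
python3 -m creep '[0.4,0,0,-0.3,0,0,0, 0.4,0,0,-0.25,0,0,0, 0.4,0,0,-0.12,0,0,0, 0.4,0,0,0,0,0,0, 0.4,0,0,0,0,0,0]'; python3 rem.py 0.4606 -0.0728 -0.0125 1.7228
```

```text
t: 30.45
tool_pos: [0.4594, -0.0733, -0.013]
ee_rot: [-0.076, 0.997, 0.0, -0.0]
ft_force: [0.9, 0.4, -1.4]
grip_width: 0.0539
t 30.45 pos [ 0.4594 -0.0733 -0.013 ] J 1.723 w 0.0539 F [ 0.9  0.4 -1.4] j [ 0.92  0.8  -1.03  2.13  0.99  0.82  0.98]
shift units [0.04 0.02 0.02] turn units [-0.   -0.01 -0.  ]
```

```bash
python3 -m creep '[0.8,0,0,0,0,0,0, 0.8,0,0,0,0,0,0, 0.8,0,0,0,0,0,0, 0.8,0,0,0,0,0,0, 0.8,0,0,0,0,0,0, 0.8,0,0,0.4,0,0,0, 0.8,0,0,0.6,0,0,0, 1,0,0,0.7,0,0,0, 1,0,0,0.7,0,0,0, 1,0,0,0.7,0,0,0,1,0,0,0.3,0,0,0, 1,0,0,0,0,0,0]'; python3 rem.py 0.6738 -0.0931 0.09 0.3505
```

```text
t: 31.45
tool_pos: [0.4612, -0.0737, 0.091]
ee_rot: [-0.076, 0.997, -0.001, 0.002]
ft_force: [-0.1, 0.0, -0.6]
grip_width: 0.0915
t 31.45 pos [ 0.4612 -0.0737  0.091 ] J 1.723 w 0.0915 F [-0.1  0.  -0.6] j [ 1.07  0.66 -1.24  2.08  0.78  0.97  1.13]
shift units [ 7.09 -0.65 -0.03] turn units [  0.03   0.02 -11.43]
```

```bash
python3 -m creep '[1,0.51,-0.05,0,0,0,-0.82, 1,0.51,-0.05,0,0,0,-0.82, 1,0.51,-0.05,0,0,0,-0.82, 1,0.51,-0.05,0,0,0,-0.82, 1,0.51,-0.05,0,0,0,-0.82, 1,0.51,-0.05,0,0,0,-0.82, 1,0.51,-0.05,0,0,0,-0.82, 1,0.51,-0.05,0,0,0,-0.82, 1,0.51,-0.05,0,0,0,-0.82, 1,0.51,-0.05,0,0,0,-0.82, 1,0.51,-0.05,0,0,0,-0.82, 1,0.51,-0.05,0,0,0,-0.82, 1,0.51,-0.05,0,0,0,-0.82, 1,0.51,-0.05,0,0,0,-0.82, 1,0,0,0,0,0,0, 1,0,0,0,0,0,0, 1,0,0,0,0,0,0, 1,0,0,0,0,0,0]'; python3 rem.py 0.6738 -0.0931 0.09 0.3505
python3 - <<'E'
from h import *
K,T=wrist("pics/w13.png");np.savez("w13.npz",K=K,T=T)
a=camera("side")["img"][150:310,340:440,::-1]
cv2.imwrite("pics/m13.png",cv2.resize(a,None,fx=3.7,fy=3.7,interpolation=2))
E
```

```text
t: 32.95
tool_pos: [0.6726, -0.0944, 0.0885]
ee_rot: [0.574, 0.819, -0.001, -0.001]
ft_force: [-1.2, -0.2, 0.8]
grip_width: 0.0917
t 32.95 pos [ 0.6726 -0.0944  0.0885] J 0.347 w 0.0917 F [-1.2 -0.2  0.8] j [ 0.62  0.78 -0.79  1.55  0.61  1.07  0.02]
shift units [0.04 0.04 0.05] turn units [ 0.   -0.02  0.03]
```

View pics/w13.png

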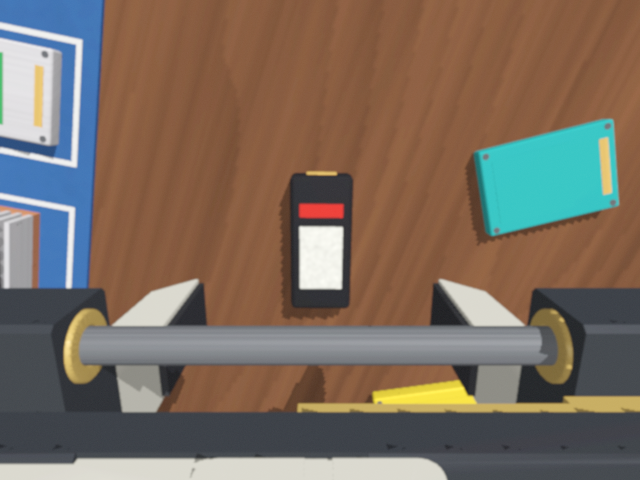

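View pics/m13.png

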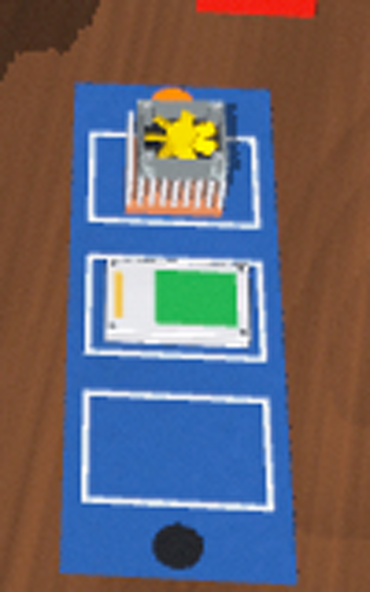

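```bash
python3 - <<'E'
from h import *
d=np.load("w13.npz"); C=cams()
print("batt",fit({"w":(d["K"],d["T"])},{"w":[(291,179),(353,178),(349,306),(292,305)]},.038,.086,.018))
k=lambda u,v:(340+u/3.7,150+v/3.7)
print("drive",fit(C,{"side":[k(107,260),k(248,264),k(250,345),k(105,337)]},.054,.08,.013))
E
python3 rem.py 0.6738 -0.0931 -0.014 0.3505
```

```text
batt (array([ 0.67516792, -0.09597062,  0.33891239]), np.float64(5.244481601605571))
drive (array([ 0.45915073, -0.06911993,  1.71713704]), np.float64(1.1637998921374901))
t 33.15 pos [ 0.6734 -0.0947  0.0894] J 0.346 w 0.0919 F [-0.6  0.3  0.6] j [ 0.62  0.78 -0.79  1.55  0.61  1.07  0.02]
shift units [ 0.01  0.05 -3.45] turn units [ 0.   -0.    0.04]
```

```bash
python3 -m creep '[1,0.03,0,-0.4,0,0,0, 1,0,0,-0.7,0,0,0, 1,0,0,-0.7,0,0,0, 1,0,0,-0.7,0,0,0, 1,0,0,-0.6,0,0,0, 1,0,0,-0.3,0,0,0, 1,0,0,0,0,0,0, 1,0,0,0,0,0,0]'; python3 -m creep '[0.2,0,0,0,0,0,0, 0.2,0,0,0,0,0,0, 0.2,0,0,0,0,0,0, 0.2,0,0,0,0,0,0, 0.2,0,0,0,0,0,0, 0.2,0,0,0,0,0,0, 0.2,0,0,0,0,0,0, 0.2,0,0,0,0,0,0, 0.2,0,0,0,0,0,0,0.2,0,0,0,0,0,0, 0.2,0,0,0,0,0,0,0.2,0,0,0,0,0,0,0.2,0,0,0,0,0,0]' 20; python3 rem.py 0.6742 -0.0945 -0.013 0.345
```

```text
t: 33.82
tool_pos: [0.6747, -0.0941, -0.0129]
ee_rot: [0.575, 0.818, 0.0, -0.0]
ft_force: [0.6, 0.3, 0.3]
grip_width: 0.0915
t: 34.9
tool_pos: [0.6748, -0.0944, -0.0126]
ee_rot: [0.575, 0.818, -0.0, -0.0]
ft_force: [-0.8, -0.5, 0.4]
grip_width: 0.038
t 34.9 pos [ 0.6748 -0.0944 -0.0126] J 0.345 w 0.038 F [-0.8 -0.5  0.4] j [ 0.57  0.9  -0.72  1.58  0.7   0.93 -0.04]
shift units [-0.02 -0.   -0.01] turn units [-0. -0. -0.]
```

```bash
python3 -m creep '[0.2,0,0,0.4,0,0,0, 0.2,0,0,0.6,0,0,0, 0.2,0,0,0.6,0,0,0, 0.2,0,0,0.6,0,0,0, 0.2,0,0,0.4,0,0,0, 0.2,0,0,0,0,0,0, 0.2,0,0,0,0,0,0]'; python3 rem.py 0.4455 0.0261 0.065 1.7228
python3 - <<'E'
from h import *
K,T=wrist("pics/w14.png")
E
```

```text
t: 35.48
tool_pos: [0.6758, -0.0947, 0.0673]
ee_rot: [0.575, 0.818, 0.0, 0.001]
ft_force: [-0.3, -0.0, -2.6]
grip_width: 0.0375
t 35.48 pos [ 0.6758 -0.0947  0.0673] J 0.345 w 0.0375 F [-0.3 -0.  -2.6] j [ 0.61  0.81 -0.78  1.56  0.63  1.04  0.  ]
shift units [-7.68  4.03 -0.08] turn units [-1.000e-02  2.000e-02  1.148e+01]
```

View pics/w14.png

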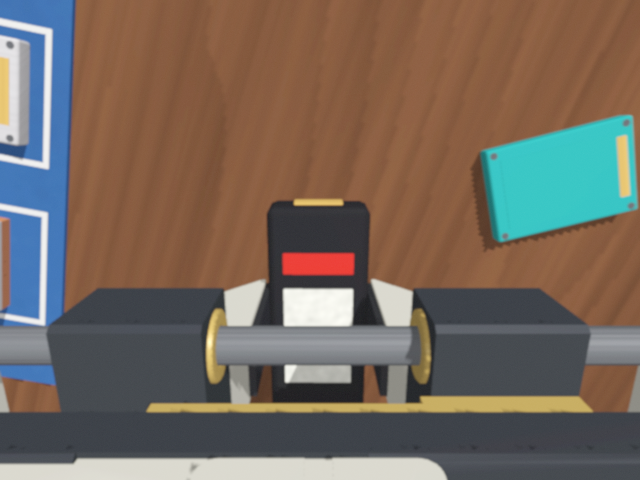

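```bash
python3 - <<'E'
from h import *
W=wrist()
print(read_state()["tool_pos"],fit({"w":W},{"w":[(269,210),(368,210),(364,402),(273,402)]},.038,.086,.0975))
E
python3 -m creep '[0.2,-0.55,0.29,0,0,0,0.82, 0.2,-0.55,0.29,0,0,0,0.82, 0.2,-0.55,0.29,0,0,0,0.82, 0.2,-0.55,0.29,0,0,0,0.82, 0.2,-0.55,0.29,0,0,0,0.82, 0.2,-0.55,0.29,0,0,0,0.82, 0.2,-0.55,0.29,0,0,0,0.82, 0.2,-0.55,0.29,0,0,0,0.82, 0.2,-0.55,0.29,0,0,0,0.82, 0.2,-0.55,0.29,0,0,0,0.82, 0.2,-0.55,0.29,0,0,0,0.82, 0.2,-0.55,0.29,0,0,0,0.82, 0.2,-0.55,0.29,0,0,0,0.82, 0.2,-0.55,0.29,0,0,0,0.82, 0.2,0,0,0,0,0,0, 0.2,0,0,0,0,0,0,0.2,0,0,0,0,0,0, 0.2,0,0,0,0,0,0]'
python3 rem.py 0.4455 0.0261 -0.0085 1.7228
```

```text
[ 0.67417528 -0.09478577  0.06492832] (array([ 0.67531802, -0.09559023,  0.34475373]), np.float64(12.734983185283454))
t: 37.08
tool_pos: [0.4447, 0.0269, 0.0653]
ee_rot: [-0.075, 0.997, 0.0, 0.0]
ft_force: [-0.1, 0.3, -2.1]
grip_width: 0.0375
t 37.08 pos [0.4447 0.0269 0.0653] J 1.721 w 0.0375 F [-0.1  0.3 -2.1] j [ 0.84  0.66 -1.19  2.14  0.81  0.9   0.88]
shift units [ 0.03 -0.03 -2.46] turn units [-0.    0.    0.02]
```

```bash
python3 -m creep '[0.2,0.03,-0.03,-0.4,0,0,0.02, 0.2,0,0,-0.5,0,0,0, 0.2,0,0,-0.5,0,0,0, 0.2,0,0,-0.5,0,0,0, 0.2,0,0,-0.3,0,0,0, 0.2,0,0,-0.22,0,0,0, 0.2,0,0,0,0,0,0, 0.2,0,0,0,0,0,0]'; python3 rem.py 0.4455 0.0261 -0.0096 1.7228
```

```text
t: 37.75
tool_pos: [0.445, 0.0267, -0.0071]
ee_rot: [-0.077, 0.997, 0.0, -0.0]
ft_force: [-0.7, 0.6, -1.7]
grip_width: 0.0375
t 37.75 pos [ 0.445   0.0267 -0.0071] J 1.725 w 0.0375 F [-0.7  0.6 -1.7] j [ 0.72  0.76 -1.03  2.17  0.97  0.79  0.76]
shift units [ 0.02 -0.02 -0.08] turn units [-0.   -0.   -0.02]
```

Now I'll lower the last 2 mm, release, lift, and move off toward +x for a clear view.

```bash
python3 -m creep '[0.2,0,0,-0.07,0,0,0, 0.2,0,0,0,0,0,0, 0.65,0,0,0,0,0,0, 0.65,0,0,0,0,0,0, 0.65,0,0,0,0,0,0, 0.65,0,0,0,0,0,0, 0.65,0,0,0,0,0,0, 0.65,0,0,0.4,0,0,0, 0.65,0,0,0.6,0,0,0, 1,0,0,0.7,0,0,0, 1,0,0,0.7,0,0,0, 1,0,0,0.7,0,0,0, 1,0,0,0.7,0,0,0, 1,0,0,0.7,0,0,0, 1,0,0,0.7,0,0,0]'
python3 -m creep '[1,0.5,0.6,0.3,0,0,-0.6, 1,0.5,0.6,0.3,0,0,-0.6, 1,0.5,0.6,0.3,0,0,-0.6, 1,0.5,0.6,0.3,0,0,-0.6, 1,0.5,0.6,0,0,0,-0.6, 1,0.5,0.6,0,0,0,-0.6, 1,0.5,0.6,0,0,0,-0.6, 1,0.5,0.6,0,0,0,-0.6, 1,0,0.6,0,0,0,0, 1,0,0.6,0,0,0,0, 1,0,0,0,0,0,0,1,0,0,0,0,0,0]'
python3 - <<'E'
from h import *
a=camera("side")["img"][:,:,::-1];b=camera("scene")["img"][:,:,::-1]
cv2.imwrite("pics/side15.png",a);cv2.imwrite("pics/scene15.png",b)
cv2.imwrite("pics/m15.png",cv2.resize(a[160:310,340:440],None,fx=4,fy=4,interpolation=2))
cv2.imwrite("pics/n15.png",cv2.resize(b[155:265,190:380],None,fx=4,fy=4,interpolation=2))
E
```

```text
t: 39.0
tool_pos: [0.4444, 0.0265, 0.1477]
ee_rot: [-0.077, 0.997, -0.0, -0.0]
ft_force: [1.0, -0.9, 0.2]
grip_width: 0.0908
t: 40.0
tool_pos: [0.564, 0.2079, 0.1827]
ee_rot: [0.208, 0.978, 0.0, -0.0]
ft_force: [0.3, -1.1, -0.7]
grip_width: 0.0916
```

View pics/m15.png

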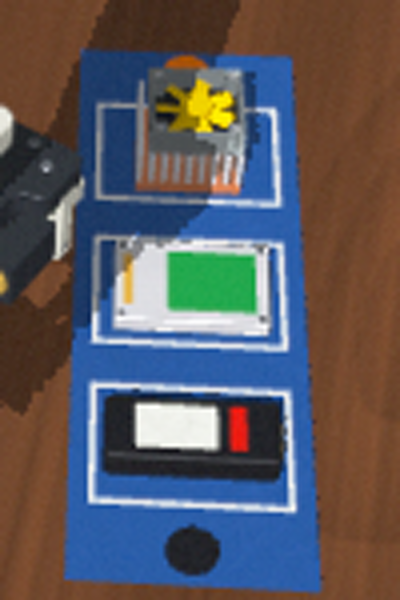

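View pics/n15.png

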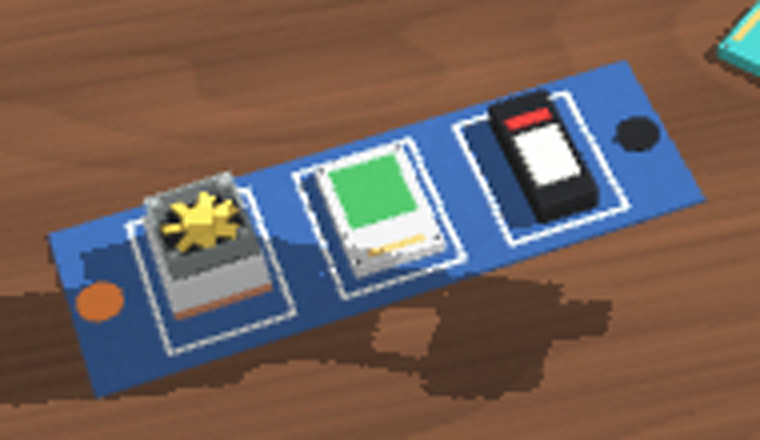

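View pics/scene15.png

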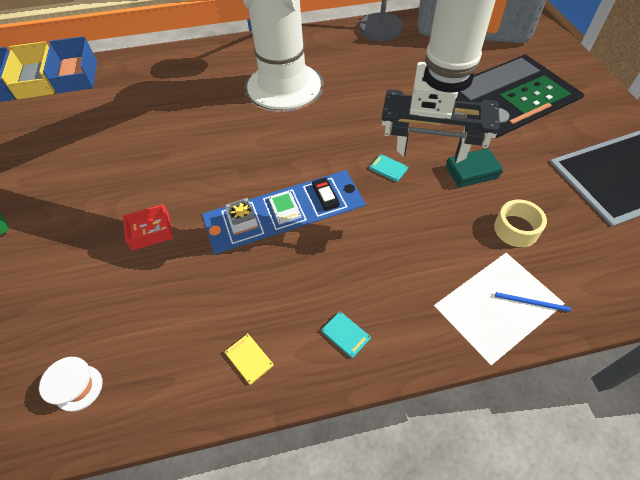

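Run:
```python
from h import *
C=cams(); k=lambda u,v:(340+u/4,160+v/4); q=lambda u,v:(190+u/4,155+v/4)
M=np.array([.4606,-.0728]);a=1.7228;Rm=np.array([[np.cos(a),np.sin(a)],[-np.sin(a),np.cos(a)]])
def sh(n,r): print(n,(Rm@(r[0][:2]-M)*1000).round(1),"dyaw",round((r[0][2]-a+np.pi/4)%(np.pi/2)-np.pi/4,3),"res",round(r[1],2))
sh("batt",fit(C,{"side":[k(107,396),k(281,403),k(279,463),k(104,455)],"scene":[q(488,103),q(548,90)]},.038,.086,.021))
sh("drive",fit(C,{"side":[k(118,240),k(269,246),k(270,329),k(116,326)],"scene":[q(319,157),q(405,140),q(444,245),q(360,268)]},.054,.08,.013))
sh("fan",fit(C,{"side":[k(150,68),k(250,72)],"scene":[q(145,200),q(232,173)]},.05,.05,.046))
for c,p in(("side",k(203,105)),("scene",q(202,222))): print("hub",c,Rm@(back(*C[c],p,.046)[:2]-M)*1000)
l=back(*C["scene"],q(177,319),.003);r=back(*C["scene"],q(271,290),.003)
print("hs near edge",Rm@((l+r)[:2]/2-M)*1000, np.linalg.norm(l-r))
l=back(*C["side"],k(136,189),.003);r=back(*C["side"],k(239,193),.003)
print("hs side edge",Rm@((l+r)[:2]/2-M)*1000, np.linalg.norm(l-r))
```

```text
batt [102.5  -0.7] dyaw -0.009 res 1.15
drive [3.3 1.4] dyaw -0.019 res 2.06
fan [-97.5   2. ] dyaw -0.018 res 1.6
hub side [-95.06432087   5.24695613]
hub scene [-97.23617473  -2.1568866 ]
hs near edge [-99.50487636 -27.47998815] 0.05402105686317275
hs side edge [-72.31026173   0.22819682] 0.05556462166706953
```

```bash
python3 -c "
from workcell import *
s=read_state();print(s['t'],s['tool_pos'],s['ft_force'],s['grip_width']);print(sign_off())"
```

```text
40.2 [0.56494633 0.20485842 0.18246938] [ 0.09547783 -0.19190048  0.33488562] 0.09195678841695192
the job is handed in; nothing more can be done
None
```

The four parts are laid out on the mat as asked, and I handed the job in at t = 40 s of 99 s. The gripper was open and clear of everything. The sign-off gives no verdict, so the figures below come from my own last camera check.

| Part | Position in mat frame, mm (along, across) | Target, mm | Off square, rad |
|---|---|---|---|
| Heat sink | (-100, 0) | (-100, 0) | about 0.02 |
| Fan, on the heat sink | (-97.5, 2) | over the heat sink | about 0.02 |
| Drive | (3, 1) | (0, 0) | about 0.02 |
| Battery | (102.5, -1) | (100, 0) | about 0.01 |

- **Disagreement:** The two cameras put the fan hub about 7 mm apart across the mat (+5 mm in the side view, -2 mm in the scene view). Either reading is within the fan's 10 mm limit.
- **Failed grasps:** The fingertips end about 19 mm above the reported TCP. Because of that, two early tries on the heat sink and one on the drive closed above the part or on its top face. The drive saw about 5 N on top. Neither part shifted visibly, and lower grasps then held.
- **Bystanders:** The tape roll, bit case and screw tub look unmoved in the final pictures. I judged this by eye and did not measure it.

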